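Clear the dipper and screw the lid on the tilted pantry jar

ROBOT

A 7-joint arm with a two-finger parallel gripper is mounted at the origin on a cart in front of the work surface, level with it; the furniture and walls round the work are solid. World frame = base frame: x ahead of the robot, y to its left, z up, the work surface at z = 0. Lengths are in m, angles in rad, forces in N, time in s.
With the tool pointing down it reaches from about 0.4 to 0.85 m from the base axis. Payload 10.4 kg.
Tool frame: the origin (TCP) lies between the finger pads; the fingertips stand tcp_to_tips ahead of it and the grasp point (between the pads) lies 8 mm behind it (tcp_to_tips is the distance from the TCP to the fingertips, in m); z points along the fingers, y is the line along which they close (so a half turn about z gives the same grasp; the last joint's range is limited). The gripper opens to 85 mm and grips with 20 to 120 N. Pads are 22 mm wide; open, the fingers measure 114 mm over their backs; the gripper's body (76 mm by 85 mm) begins 54 mm behind the grasp point. The pads swing forward as they close: fully open they stand 13 mm farther back than shut.
Start: joints at [-1.267, 0.332, -0.065, 1.46, 0.022, 1.35, -0.088], TCP at [0.201, 0.592, 0.242] pointing down, gripper open.
Joint ranges: [-2.6, 2.6], [-0.5, 2.12], [-1.47, 1.34], [0.16, 2.42], [-1.27, 4.41], [0.06, 2.06], [-2.6, 2.6]. Speed limits (rad/s): [2.22, 2.22, 2.79, 2.79, 3.14, 3.14, 3.14].

INTERFACE

Orientations are given as a unit quaternion [x, y, z, w].
In Python, from workcell import * gives the robot as it stands.
- The arm moves only by the tool apply_moves, never from a script. Its argument "rows" is a list of rows, each an object of numbers: "x", "y", "z": the shift along the tool's x, y, z in mm; "ax", "ay", "az": the turn, a rotation vector about the tool's x, y, z in degrees; "gripper": the closure, from 0 (fully open) to 1 (shut). A call has 1 to 5 rows; each row shifts and turns the commanded pose from where the row before left it, along the tool's axes as they then stand; what a row does not reach is not made up. A row lasts 1/12 s, in which the tool goes at most 41.7 mm and 7.16 degrees, less where a joint would pass 70% of its speed; a pose out of reach is approached as far as the arm can. A call with a gripper value outside its range is refused whole. The fingers move at their own pace and stop on an object; "newtons" is the grip in N (left out, the last holds). Time passes only in rows, so rows that do not move let the fingers close. It gives the time, the measured TCP pose, the force, the opening and the grip force at its end, in the units of the state.
- get_obs(): the state, without advancing time (a new reading comes with each control period).
- camera(name): name is "scene" or "side" or "wrist"; returns a dict with "color" (420x560x3 uint8, red, green, blue), "fov_y" (degrees; the focal length in pixels is half the picture's height over the tangent of half this angle, whatever the lens; pixels are square), "cx", "cy" (the principal point, pixels), "k1" (the pictures are not rectified: a ray, as slopes to the right and down, at radius r is drawn at 1 + k1 r^2 times it, then the intrinsics apply), "rvec" (rotation vector, rad) and "tvec" (3), from world to camera coordinates, as OpenCV has them. Camera axes: x right, y down, z forward; pixel columns grow to the right and rows downward; lengths in m; the calibration is good to about 2 mm. A picture is of the moment at which its call begins. There is no depth.
- hand_in(): hands the job in; it is judged then, once.
The state is a dict: "clock": time; "joint_pos": joint angles; "joint_velocities": joint speeds; "tau": joint torques, N m; "position": TCP position; "ee_rot": TCP orientation; "ft_force": force on the tool from outside, world axes, zero at the start; "torque": the same for the moment, N m; "grip_width": opening from 0.0 (shut) to 1.0 (fully open); "grasp_force": force on a finger pad.
Only numpy, scipy, OpenCV 4.12 (cv2) and the standard library are available. Lean on these libraries where they do the work, as an engineer would, in place of code of your own. Each camera call takes 0.05 s, during which the arm holds its last target. There are 200 camera calls.

TASK

Pull the wooden dipper out of the tilted jar and stand it head down in the open white crock. Then set the lid level on the jar's mouth, turn it back (anticlockwise) until it drops into the start of the thread, and screw it clockwise until it is tight against its stop and squeezes the black seal ring down. Do not shove or knock over the crock, can, jigger or tumblers standing about.

Things in the scene. Friction and masses are not known exactly. Their poses are not given: they have to be found in the camera images.
- stand: dark wooden counter stand, fixed in place, base board 190 x 140 mm; it holds the jar. Origin: centre of its underside on the worktop, z up; the jar leans toward the stand's -x side.
- jar: white ceramic jar fixed in the stand, leaning 30 degrees: its z axis, out of the mouth, points up and toward the stand's -x; its y is the stand's y. Origin: centre of its bottom. 100 mm across; straight bore 58 mm across; floor 10 mm and rim 130 mm from the origin along z. Its neck has a collar 85 mm across, flat on top, 4 mm below the rim, with three notches for the lid's pins.
- jar_mouth (a point): centre of the jar's rim plane (130 mm along the jar's z), axes as the jar's.
- jar_notch (a point): one of the collar's three notches, on the jar's +x side (the others 120 degrees either way), each 26 degrees wide. A tooth at its anticlockwise side stops pins going on anticlockwise, and pins sliding clockwise on the collar's top: turn anticlockwise to catch. Clockwise of it (seen from the mouth) the collar's underside slopes down as a thread that draws the lid down.
- seal (a joint): how far the black rubber seal ring on the jar's rim is squeezed down, m: 0 = free, its top 6 mm above the rim; 0.006 = flush with the rim. Spring, about 1.4 N to start and 6.8 N fully down.
- lid: round wooden lid, 96 mm across, standing knob up on the worktop. Origin: centre of its lower edge, z up through the knob. Skirt 22 mm deep, bore 89 mm (2 mm play a side over the collar), plate 22 to 28 mm up. Along the jar's z its origin is 125 mm from the jar's origin when its pins rest on the collar (not caught), 114 mm once dropped through the notches onto the seal, 108.5 mm when tight. About 160 g.
- lid_pin (a point): one of three steel pins, 6 mm thick, pointing inward from the skirt 4 mm above its lower edge, at 0 (this one), 120 and 240 degrees from the lid's x axis. With a pin over the jar_notch direction, all three are over notches; they drop within 8 degrees of that, and rest on the collar 17 to 95 degrees clockwise of it. From the notch centre the lid screws 72 degrees clockwise to its stop.
- lid_under (a point): centre of the underside of the lid's plate, 22 mm above the lid's origin. While screwing clockwise the plate starts to be drawn down about 26 degrees past the notch centre and is lowest from 62 degrees on.
- lid_knob (a point): middle of the lid's six-sided knob, 52 mm above the lid's origin, a good height to grip. Knob 48 mm across flats, from 28 to 66 mm above the origin; the flats face 0, 60, 120, ... degrees from the lid's x axis.
- dipper: wooden honey dipper, 185 mm long, lying along the lower wall of the jar's bore with about 65 mm of handle sticking out of the mouth. Origin: the tip of its grooved head (26 mm across, 42 mm long); z along the handle to its end; handle round, 14 mm, with a 17 mm end from 172 mm on. 50 g.
- dipper_tip (a point): the tip of the dipper's head (its origin).
- dipper_grip (a point): point on the dipper's handle 160 mm from the tip, outside the jar.
- crock: open white utensil crock, loose, 96 mm across at the rim, 120 mm tall, wall 4 mm, floor about 5 mm thick, 0.9 kg. Origin: centre of its underside, z up.
- drink_can: slim drink can, 53 mm across, 135 mm tall; loose bystander. Origin: centre of its underside, z up.
- jigger: brass double jigger, 47 mm across, 101 mm tall; loose bystander. Origin: centre of its underside, z up.
- tumbler_a: glass tumbler, 73 mm across, 100 mm tall; loose bystander. Origin: centre of its underside, z up.
- tumbler_b: glass tumbler, 73 mm across, 100 mm tall; loose bystander. Origin: centre of its underside, z up.

How it is judged:
On the way, in this order (a step that is already met when the one before it is completed fails the run):
1. the dipper stands head down in the crock (z of dipper_tip in the frame of crock below 0.045 m and horizontal distance between dipper_tip and crock below 0.046 m and angle between dipper's own z axis and vertical below 0.9 rad), for 0.2 s.
2. the lid sits level over the mouth with its pins dropped through the notches (x of lid_under in the frame of jar between -0.005 and 0.005 m and y of lid_under in the frame of jar between -0.005 and 0.005 m and angle between the z axis of lid and the z axis of jar, either way round below 0.1 rad and z of lid_under in the frame of jar below 0.139 m), for 0.2 s.
At the end, for the whole second after the job is handed in: dipper head down in the upright crock (tip within 46 mm of its axis, under 45 mm up); lid released, centred within 5 mm and level within 0.1 rad on the jar, its plate less than 2.5 mm above the rim, seal squeezed by more than 4.2 mm; all at rest (all of step 1 and x of lid_under in the frame of jar between -0.005 and 0.005 m and y of lid_under in the frame of jar between -0.005 and 0.005 m and angle between the z axis of lid and the z axis of jar, either way round below 0.1 rad and z of lid_under in the frame of jar below 0.1325 m and value of joint seal above 0.0042 m and linear speed of lid below 0.02 m/s and linear speed of dipper below 0.03 m/s and angle between crock's own z axis and vertical below 0.1 rad); the robot touches nothing.
It fails at once if a bystander is knocked over or shoved by more than 40 mm (angle between any of drink_can, jigger, tumbler_a, tumbler_b's own z axis and vertical above 0.5 rad or distance of any of drink_can, jigger, tumbler_a, tumbler_b from where it was at the start of the episode above 0.04 m).
It fails at once if the crock is tipped by more than 0.4 rad or shoved by more than 50 mm (angle between crock's own z axis and vertical above 0.4 rad or distance of crock from where it was at the start of the episode above 0.05 m).
It also fails if it takes over 58 s, if anything falls off the work surface, if the arm or the gripper's body presses on something with over 40 N, if the wrist force passes 120 N, or if a joint passes its speed limit or range.

## Working session

There is one attempt and no reset: what is moved stays moved. The work goes in short steps, Python scripts to look and compute and a tool call to move; the robot and the scene stay as the last step left them, time stands still between calls to the robot, and variables do not carry over. Pictures are saved under pics/ and viewed, at most 10 in all, crops included, and the job is handed in when it is done.

Besides the shell and the picture viewer there is one more tool, called in YAML: its name, and indented under it one key for each argument. apply_moves: Moves the arm, as the interface text tells. Its arguments: {"type":"object","properties":{"rows":{"type":"array","items":{"type":"object","properties":{"x":{"type":"number"},"y":{"type":"number"},"z":{"type":"number"},"ax":{"type":"number"},"ay":{"type":"number"},"az":{"type":"number"},"gripper":{"type":"number"}}}},"newtons":{"type":"number"}},"required":["rows"]}

```bash
ls; mkdir -p pics; python3 - <<'E'
from workcell import *
import cv2,numpy as np,pickle
o=get_obs();print({k:np.round(v,3).tolist() for k,v in o.items()})
d={}
for n in("scene","side","wrist"):
    c=camera(n);d[n]=c
    cv2.imwrite(f'pics/{n}0.png',c["color"][:,:,::-1])
    print(n,c["fov_y"],c["cx"],c["cy"],c["k1"],c["rvec"],c["tvec"])
pickle.dump(d,open('c0.pkl','wb'))
a=d["scene"]["color"];b=d["side"]["color"]
E
```

```text
pics
{'clock': 0.0, 'joint_pos': [-1.267, 0.333, -0.065, 1.461, 0.022, 1.35, -0.089], 'joint_velocities': [-0.002, -0.001, 0.0, -0.0, 0.0, -0.003, -0.001], 'tau': [-0.0, -62.545, 0.049, -39.159, 0.016, 0.01, -0.0], 'position': [0.201, 0.592, 0.241], 'ee_rot': [0.163, 0.987, -0.001, -0.0], 'ft_force': [0.756, -0.45, 0.312], 'torque': [-0.045, -0.04, -0.007], 'grasp_force': 0.0, 'grip_width': 1.0}
scene 55.36988627678636 280.56340040295584 214.07266362031018 -0.12138358434850192 [ 1.91362939 -1.00309557  0.56662082] [-0.30834985  0.33667729  0.90395895]
side 49.485380998970726 278.69142599323766 210.3375270723956 -0.01896835354427272 [ 2.12532006 -0.11774455  0.09126148] [-0.5217594   0.15563978  1.22308835]
wrist 59.15850903911275 282.1797822603786 210.13970752443277 0.011361377423837277 [-2.36981291 -1.69980818 -0.22719297] [-0.62437043 -0.03538453  0.37827392]
```

View pics/scene0.png

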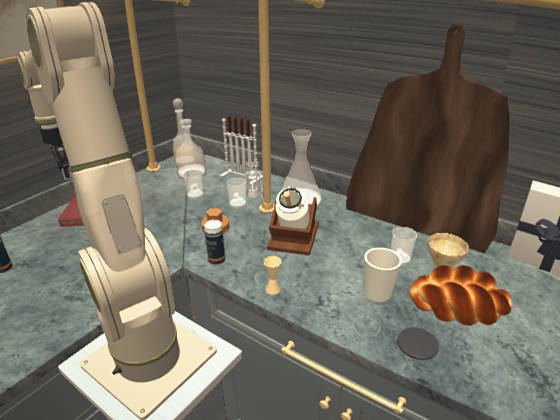

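View pics/side0.png

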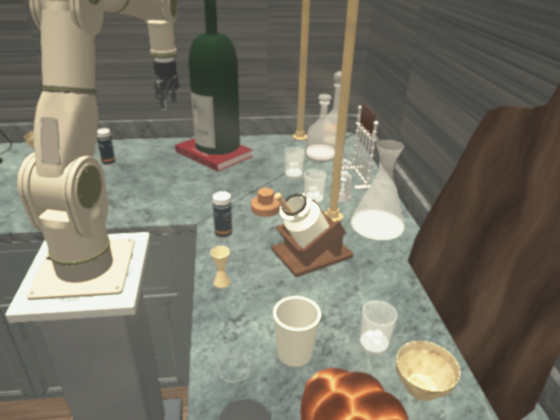

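Scene: lid about (215,217), jar mouth (290,200), stand (293,235), crock (380,272), jigger (273,275), can (215,242). Side: lid (265,201), jar mouth (294,207), crock (297,330), can (222,214). I'll take enlarged crops to get accurate pixels.

```bash
cat > h.py <<'E'
import numpy as np,cv2,pickle
def K(c):
    f=c["color"].shape[0]/2/np.tan(np.radians(c["fov_y"]/2))
    return np.array([[f,0,c["cx"]],[0,f,c["cy"]],[0,0,1.]]),np.array([c["k1"],0,0,0.])
def ray(c,p):
    k,d=K(c);u=cv2.undistortPoints(np.array([[p]],float),k,d)[0,0]
    R=cv2.Rodrigues(np.array(c["rvec"],float))[0];t=np.array(c["tvec"])
    v=R.T@np.array([*u,1]);return -R.T@t,v/np.linalg.norm(v)
def proj(c,P):
    k,d=K(c);return cv2.projectPoints(np.array(P,float).reshape(-1,1,3),np.array(c["rvec"],float),np.array(c["tvec"],float),k,d)[0][:,0]
def plane(c,p,z):
    o,v=ray(c,p);return o+v*(z-o[2])/v[2]
def tri(rs):
    A=np.zeros((3,3));b=np.zeros(3)
    for o,v in rs:
        M=np.eye(3)-np.outer(v,v);A+=M;b+=M@o
    x=np.linalg.solve(A,b);return x,[np.linalg.norm((np.eye(3)-np.outer(v,v))@(x-o)) for o,v in rs]
E
python3 - <<'E'
from h import *
d=pickle.load(open('c0.pkl','rb'))
a=d["scene"]["color"][175:275,190:350];b=d["side"]["color"][175:275,205:365]
z=lambda i:cv2.resize(i,None,fx=5,fy=3*5/3,interpolation=cv2.INTER_CUBIC)
cv2.imwrite('pics/a.png',z(a)[:,:,::-1]);cv2.imwrite('pics/b.png',z(b)[:,:,::-1])
for n in("scene","side"):
    c=d[n];print(n,ray(c,(280,210)))
c=d["scene"]
for n,p,q,z in [("crock rim",(381,261),(297,312),.12),("jigger base",(273,291),(221,285),0),("can top",(214,229),(222,199),.135),("lid knob top",(214,213),(265,194),.066),("mouth",(290,200),(294,207),None)]:
    print(n,tri([ray(d["scene"],p),ray(d["side"],q)]),[plane(d[k],r,z).round(3) for k,r in(("scene",p),("side",q))] if z is not None else '')
E
```

```text
scene (array([-0.31956745, -0.59988551,  0.75072434]), array([ 0.7084973 ,  0.49535098, -0.50265195]))
side (array([ 0.38804944, -1.0105334 ,  0.78780809]), array([ 0.11513517,  0.84173534, -0.52747086]))
crock rim (array([ 0.51967229, -0.33649037,  0.11042066]), [np.float64(0.004159917492453808), np.float64(0.004159917492453645)]) [array([ 0.502, -0.344,  0.12 ]), array([ 0.52 , -0.341,  0.12 ])]
jigger base (array([ 0.36295318, -0.09792696, -0.00434864]), [np.float64(0.0007123145607664353), np.float64(0.0007123145607664298)]) [array([ 0.36, -0.1 ,  0.  ]), array([ 0.363, -0.104,  0.   ])]
can top (array([0.37399544, 0.12188435, 0.12058662]), [np.float64(0.003663632225107822), np.float64(0.0036636322251077866)]) [array([0.354, 0.1  , 0.135]), array([0.375, 0.104, 0.135])]
lid knob top (array([0.51144314, 0.2556216 , 0.05839233]), [np.float64(0.0005538471369582244), np.float64(0.0005538471369581685)]) [array([0.503, 0.247, 0.066]), array([0.51 , 0.241, 0.066])]
mouth (array([ 0.5594267 , -0.02181311,  0.17451842]), [np.float64(0.0006742143693985013), np.float64(0.0006742143693984297)])
```

View pics/a.png

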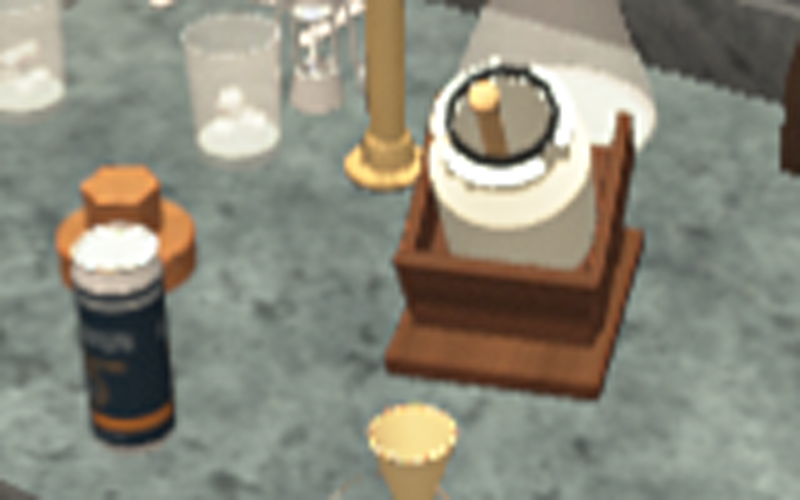

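View pics/b.png

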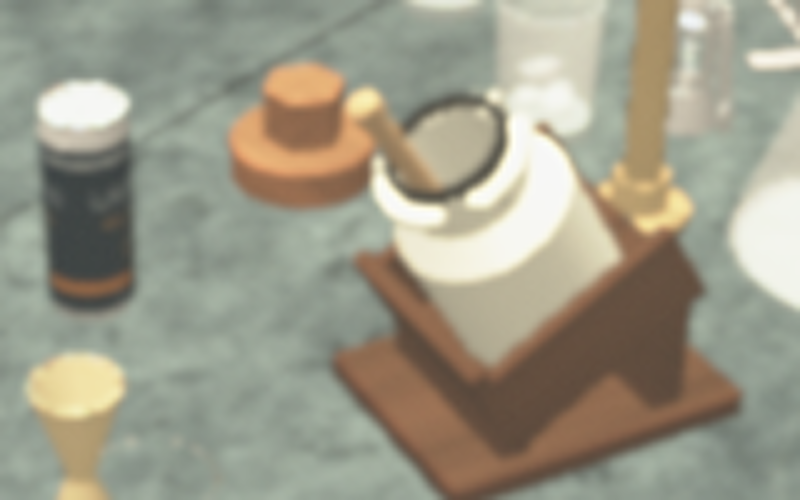

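Scene crop: seal ring centre ≈(290,198), dipper end ≈(287,194), stand corners (267.6,248), (310,254.4), (318.6,221.4). Side crop: ring centre ≈(295,204), dipper end (278,196), stand corners (272,248), (296,274), (353,254); lid knob top (265.5,191.5). Next I'll triangulate these.

```bash
python3 - <<'E'
from h import *
d=pickle.load(open('c0.pkl','rb'));S,D=d["scene"],d["side"]
s=lambda x,y:ray(S,(190+x/5-.4,175+y/5-.4)); e=lambda x,y:ray(D,(205+x/5-.4,175+y/5-.4))
def T(n,p,q):
    x,r=tri([s(*p),e(*q)]);print(n,x.round(4),np.round(r[0],4));return x
# corners: hypothesised same corners
A=T("cornerL",(388,366),(335,367));B=T("cornerR",(600,397),(455,498));C=T("cornerF",(643,234),(740,397))
print([np.round(v,3) for v in (A-B,C-B)],np.degrees(np.arctan2(*(C-B)[1::-1])),np.degrees(np.arctan2(*(A-B)[1::-1])))
T("ringc",(501,114),(452,146));T("dip end",(484,95),(364,104))
def plane2(r,z): o,v=r;return (o+v*(z-o[2])/v[2]).round(4)
print("knobtop",plane2(s(120,186),.066),plane2(e(304,81),.066))
T("knobtop",(120,186),(304,81))
# masks
def ell(c,box,cond,nm):
    x0,y0,x1,y1=box;im=c["color"][y0:y1,x0:x1].astype(int)
    m=cond(im).astype(np.uint8);cs,_=cv2.findContours(m,0,2);k=max(cs,key=cv2.contourArea)
    (x,y),ax,an=cv2.fitEllipse(k);print(nm,x+x0,y+y0,np.round(ax,1),round(an),cv2.contourArea(k));return (x+x0,y+y0)
dark=lambda im:(im.max(2)<75)
p=ell(S,(275,184,306,212),dark,"ring S");q=ell(D,(280,190,310,220),dark,"ring D")
print(tri([ray(S,p),ray(D,q)]))
# crock silhouette: rim
wht=lambda im:(im.min(2)>105)&(im.max(2)-im.min(2)<70)&(im[:,:,0]>im[:,:,2]+12)
for c,b,n in((S,(355,240,408,305),"S"),(D,(265,290,330,370),"D")):
    x0,y0,x1,y1=b;m=wht(c["color"][y0:y1,x0:x1].astype(int)).astype(np.uint8);cs,_=cv2.findContours(m,0,2);k=max(cs,key=cv2.contourArea);x,y,w,h=cv2.boundingRect(k);print("crock",n,x+x0,y+y0,w,h)
E
```

```text
cornerL [0.5085 0.0298 0.0084] 0.0009
cornerR [ 0.5577 -0.097   0.01  ] 0.0034
cornerF [ 0.73   -0.0284  0.0146] 0.001
[array([-0.049,  0.127, -0.002]), array([0.172, 0.069, 0.005])] 21.719639333482622 111.1890320268651
ringc [ 0.5621 -0.0191  0.1819] 0.0011
dip end [ 0.5134 -0.0397  0.2216] 0.0007
knobtop [0.5081 0.2537 0.066 ] [0.5132 0.2618 0.066 ]
knobtop [0.5124 0.2587 0.065 ] 0.0025
ring S 289.74953842163086 198.80438613891602 [16.1 20.7] 87 10.0Traceback (most recent call last):
  File "<stdin>", line 19, in <module>
  File "<stdin>", line 16, in ell
ValueError: max() iterable argument is empty
```

```bash
cat >> h.py <<'E'
from scipy.spatial.transform import Rotation as Ro, Slerp
YAW=np.radians(21.5)
def frame(tilt,yaw,spin=0):
    """tool R: points down, leaned outward by tilt in azimuth yaw, y in that plane; spin about tool z (deg)"""
    t=np.radians(tilt);h=np.array([np.cos(yaw),np.sin(yaw),0]);Z=np.array([0,0,1.])
    z=h*np.sin(t)-Z*np.cos(t);y=h*np.cos(t)+Z*np.sin(t)
    return Ro.from_matrix(np.stack([np.cross(y,z),y,z],1))*Ro.from_euler('z',spin,degrees=True)
def goal(P,R,n,o,cyl=False,mid=None):
    """print n rows from obs o to pose P,R in tool axes"""
    p0=np.array(o["position"]);R0=Ro.from_quat(o["ee_rot"]);P=np.array(P,float)
    sl=Slerp([0,1],Ro.concatenate([R0,R]));pr,Rr=p0,R0;out=[]
    for i in range(1,n+1):
        f=i/n
        if cyl:
            c=lambda q:np.array([np.hypot(q[0],q[1]),np.arctan2(q[1],q[0]),q[2]])
            q=c(p0)*(1-f)+c(P)*f;p=np.array([q[0]*np.cos(q[1]),q[0]*np.sin(q[1]),q[2]])
        else:p=p0*(1-f)+P*f
        Rn=sl(f);s=Rr.inv().apply(p-pr)*1000;r=np.degrees((Rr.inv()*Rn).as_rotvec())
        s=s.round(1);r=r.round(1);pr=pr+Rr.apply(s/1000);Rr=Rr*Ro.from_rotvec(np.radians(r))
        out.append([*s.tolist(),*r.tolist()])
    for r in out:print(r, 'len %.0f rot %.1f'%(np.linalg.norm(r[:3]),np.linalg.norm(r[3:])))
E
python3 - <<'E'
from h import *;import workcell
from workcell import *
print([k for k in dir(workcell) if k[0]!='_'], getattr(workcell,'tcp_to_tips',None))
d=pickle.load(open('c0.pkl','rb'));S,D=d["scene"],d["side"]
print("pole",tri([ray(S,(267,210)),ray(D,(334,216))]),"pole+",tri([ray(S,(265,120)),ray(D,(343,120))]))
print("tumblers",[plane(S,p,0).round(3) for p in((237,202),(194,192),(402,258))],plane(D,(375,345),0))
print("crock base", plane(S,(378,290),0).round(3),plane(D,(296,350),0).round(3))
goal([.479,-.053,.29],frame(33,YAW),20,get_obs(),True)
E
```

```text
['MotionError', 'camera', 'get_obs', 'hand_in', 'tcp_to_tips'] 0.011
pole (array([ 0.72839557,  0.19465854, -0.00674352]), [np.float64(0.005703091951877047), np.float64(0.005703091951876932)]) pole+ (array([0.7269257 , 0.19039169, 0.33285122]), [np.float64(0.006154848603329014), np.float64(0.006154848603329054)])
tumblers [array([0.695, 0.312, 0.   ]), array([0.66 , 0.512, 0.   ]), array([ 0.71 , -0.345,  0.   ])] [ 0.70114695 -0.34005542  0.        ]
crock base [ 0.528 -0.341  0.   ] [ 0.523 -0.335  0.   ]
[-41.8, -8.6, -2.4, -1.5, -0.7, 2.4] len 43 rot 2.9
[-41.1, -9.5, -2.2, -1.6, -0.7, 2.4] len 42 rot 3.0
[-40.4, -10.5, -2.1, -1.5, -0.7, 2.5] len 42 rot 3.0
[-39.6, -11.4, -2.1, -1.6, -0.8, 2.4] len 41 rot 3.0
[-38.9, -12.2, -2.1, -1.5, -0.7, 2.4] len 41 rot 2.9
[-38.1, -13.0, -2.4, -1.6, -0.7, 2.4] len 40 rot 3.0
[-37.3, -13.9, -2.8, -1.5, -0.7, 2.4] len 40 rot 2.9
[-36.4, -14.5, -3.2, -1.6, -0.7, 2.4] len 39 rot 3.0
[-35.7, -15.2, -3.8, -1.5, -0.7, 2.5] len 39 rot 3.0
[-34.8, -15.8, -4.4, -1.6, -0.7, 2.4] len 38 rot 3.0
[-33.9, -16.2, -5.1, -1.5, -0.8, 2.4] len 38 rot 2.9
[-33.1, -16.7, -5.7, -1.6, -0.7, 2.4] len 38 rot 3.0
[-32.2, -17.1, -6.7, -1.5, -0.7, 2.4] len 37 rot 2.9
[-31.2, -17.4, -7.5, -1.6, -0.7, 2.5] len 37 rot 3.0
[-30.4, -17.5, -8.4, -1.5, -0.7, 2.4] len 36 rot 2.9
[-29.5, -17.7, -9.4, -1.5, -0.7, 2.4] len 36 rot 2.9
[-28.5, -17.8, -10.3, -1.6, -0.7, 2.4] len 35 rot 3.0
[-27.5, -17.7, -11.3, -1.5, -0.8, 2.4] len 35 rot 2.9
[-26.6, -17.7, -12.2, -1.6, -0.7, 2.5] len 34 rot 3.0
[-25.6, -17.6, -13.2, -1.5, -0.7, 2.4] len 34 rot 2.9
```

apply_moves:
  rows:
    - {"x":-41,"y":-9,"z":-2,"ax":-1.5,"ay":-0.7,"az":2.4,"gripper":0}
    - {"x":-41,"y":-10,"z":-2,"ax":-1.5,"ay":-0.7,"az":2.4}
    - {"x":-40,"y":-10,"z":-2,"ax":-1.5,"ay":-0.7,"az":2.4}
    - {"x":-40,"y":-11,"z":-2,"ax":-1.5,"ay":-0.7,"az":2.4}
    - {"x":-39,"y":-12,"z":-2,"ax":-1.5,"ay":-0.7,"az":2.4}

```text
invalid input at $.rows[1]: expected keys x, y, z, ax, ay, az, gripper
```

apply_moves:
  rows:
    - {"x":-38,"y":-13,"z":-2,"ax":-1.5,"ay":-0.7,"az":2.4}
    - {"x":-37,"y":-14,"z":-3,"ax":-1.5,"ay":-0.7,"az":2.4}
    - {"x":-36,"y":-14,"z":-3,"ax":-1.5,"ay":-0.7,"az":2.4}
    - {"x":0,"y":0,"z":0}

```text
invalid input at $.rows[0]: expected keys x, y, z, ax, ay, az, gripper
```

```bash
python3 - <<'E'
from h import *
from workcell import *
o=get_obs();c=camera("wrist");pickle.dump(c,open('w1.pkl','wb'))
cv2.imwrite('pics/w1.png',c["color"][:,:,::-1])
print(proj(c,[[.512,.258,.066],[.37,.11,.135]]))
goal([.479,-.053,.29],frame(33,YAW),12,o,True)
E
```

```text
[[  89.87118581  539.71567393]
 [-178.74242235  559.26657809]]
[-69.0, -15.8, -4.0, -2.6, -1.2, 4.0] len 71 rot 4.9
[-67.0, -18.5, -3.6, -2.6, -1.2, 4.1] len 70 rot 5.0
[-64.9, -20.8, -3.6, -2.5, -1.2, 4.0] len 68 rot 4.9
[-62.7, -23.1, -4.3, -2.6, -1.2, 4.0] len 67 rot 4.9
[-60.4, -25.1, -5.3, -2.6, -1.2, 4.1] len 66 rot 5.0
[-58.1, -26.8, -6.9, -2.6, -1.1, 4.0] len 64 rot 4.9
[-55.6, -28.2, -8.9, -2.5, -1.2, 4.0] len 63 rot 4.9
[-53.2, -29.2, -11.0, -2.6, -1.2, 4.0] len 62 rot 4.9
[-50.6, -30.1, -13.5, -2.6, -1.2, 4.1] len 60 rot 5.0
[-48.0, -30.3, -16.0, -2.6, -1.2, 4.0] len 59 rot 4.9
[-45.4, -30.4, -18.8, -2.6, -1.2, 4.0] len 58 rot 4.9
[-42.7, -30.2, -21.4, -2.5, -1.2, 4.1] len 57 rot 4.9
```

View pics/w1.png

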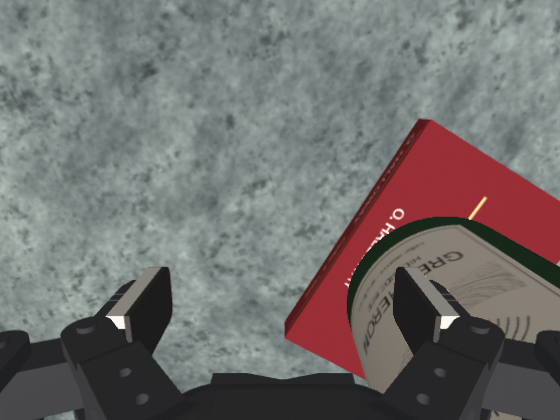

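The wrist view shows the bottle on a red book under the right finger (+y side). I'll locate that bottle before the first move.

```bash
python3 - <<'E'
from h import *
c=pickle.load(open('w1.pkl','rb'));D=pickle.load(open('c0.pkl','rb'))["side"]
print([plane(D,p,.03).round(3) for p in((197,145),(218,153),(240,145))],[plane(D,p,.0).round(3) for p in((177,152),(210,166),(252,153))])
print([plane(c,p,.03).round(3) for p in((424,120),(286,335))])
print("cyl top? tri heights", [plane(D,(212,35),z).round(3) for z in(.25,.3,.35)])
E
```

```text
[array([0.279, 0.726, 0.03 ]), array([0.363, 0.642, 0.03 ]), array([0.453, 0.712, 0.03 ])] [array([0.196, 0.731, 0.   ]), array([0.33 , 0.591, 0.   ]), array([0.5  , 0.696, 0.   ])]
[array([0.188, 0.731, 0.03 ]), array([0.358, 0.542, 0.03 ])]
cyl top? tri heights [array([0.349, 1.802, 0.25 ]), array([0.352, 1.541, 0.3  ]), array([0.356, 1.279, 0.35 ])]
```

```bash
python3 - <<'E'
from h import *
from workcell import *
o=get_obs();goal([.33,.38,.30],frame(0,np.radians(50)),7,o)
o["position"]=[.33,.38,.30];o["ee_rot"]=frame(0,np.radians(50)).as_quat();print()
goal([.50,.14,.30],frame(0,YAW),8,o)
c=camera("wrist");R=Ro.from_quat(get_obs()["ee_rot"]);o,v=ray(c,(280,210));print(R.inv().apply(o-np.array(get_obs()["position"])),R.inv().apply(v))
E
```

```text
[-27.2, -22.7, -8.3, -0.0, 0.0, 3.0] len 36 rot 3.0
[-28.4, -21.3, -8.3, -0.0, 0.0, 3.1] len 36 rot 3.1
[-29.5, -19.7, -8.3, -0.0, 0.0, 3.0] len 36 rot 3.0
[-30.5, -18.1, -8.2, -0.0, 0.0, 3.1] len 36 rot 3.1
[-31.4, -16.5, -8.3, -0.0, 0.0, 3.0] len 36 rot 3.0
[-32.2, -14.8, -8.3, -0.0, 0.0, 3.0] len 36 rot 3.0
[-32.9, -13.0, -8.3, -0.0, 0.0, 3.1] len 36 rot 3.1

[-35.6, -9.3, 0.0, 0.0, 0.0, 3.6] len 37 rot 3.6
[-36.0, -7.1, 0.0, 0.0, 0.0, 3.5] len 37 rot 3.5
[-36.5, -4.8, 0.0, 0.0, 0.0, 3.6] len 37 rot 3.6
[-36.7, -2.6, 0.0, 0.0, 0.0, 3.5] len 37 rot 3.5
[-36.7, -0.3, 0.0, 0.0, 0.0, 3.6] len 37 rot 3.6
[-36.7, 2.0, 0.0, 0.0, 0.0, 3.6] len 37 rot 3.6
[-36.5, 4.3, 0.0, 0.0, 0.0, 3.5] len 37 rot 3.5
[-36.2, 6.5, 0.0, 0.0, 0.0, 3.6] len 37 rot 3.6
[ 0.065621   -0.00038902 -0.13229678] [-0.26272729 -0.00511687  0.96485656]
```

apply_moves:
  rows:
    - {"x":-27,"y":-23,"z":-8,"ax":0,"ay":0,"az":3,"gripper":0}
    - {"x":-28,"y":-21,"z":-8,"ax":0,"ay":0,"az":3,"gripper":0}
    - {"x":-30,"y":-20,"z":-8,"ax":0,"ay":0,"az":3,"gripper":0}
    - {"x":-31,"y":-18,"z":-8,"ax":0,"ay":0,"az":3,"gripper":0}
    - {"x":-31,"y":-17,"z":-8,"ax":0,"ay":0,"az":3,"gripper":0}

```text
clock: 0.67
position: [0.2937, 0.4384, 0.2826]
ee_rot: [0.291, 0.957, 0.0, -0.0]
ft_force: [0.7, 0.8, 0.4]
grip_width: 1.003
grasp_force: 0.0
```

apply_moves:
  rows:
    - {"x":-32,"y":-15,"z":-8,"ax":0,"ay":0,"az":3,"gripper":0}
    - {"x":-33,"y":-13,"z":-8,"ax":0,"ay":0,"az":3,"gripper":0}
    - {"x":-36,"y":-9,"z":0,"ax":0,"ay":0,"az":3.6,"gripper":0}
    - {"x":-36,"y":-7,"z":0,"ax":0,"ay":0,"az":3.6,"gripper":0}
    - {"x":-36,"y":-5,"z":0,"ax":0,"ay":0,"az":3.6,"gripper":0}

```text
clock: 1.08
position: [0.395, 0.2886, 0.2986]
ee_rot: [0.428, 0.904, 0.0, 0.0]
ft_force: [0.7, -0.0, -0.0]
grip_width: 0.998
grasp_force: 0.0
```

apply_moves:
  rows:
    - {"x":-37,"y":-3,"z":0,"ax":0,"ay":0,"az":3.6,"gripper":0}
    - {"x":-37,"y":0,"z":0,"ax":0,"ay":0,"az":3.6,"gripper":0}
    - {"x":-37,"y":2,"z":0,"ax":0,"ay":0,"az":3.6,"gripper":0}
    - {"x":0,"y":0,"z":0,"ax":0,"ay":0,"az":0,"gripper":0}

```text
clock: 1.42
position: [0.4622, 0.1925, 0.2986]
ee_rot: [0.516, 0.857, -0.0, 0.001]
ft_force: [0.2, -0.4, 0.9]
grip_width: 0.995
grasp_force: 0.0
```

```bash
python3 - <<'E'
from h import *
from workcell import *
o=get_obs();print(o["clock"],o["position"],np.round(o["joint_pos"],2),o["ft_force"]);c=camera("wrist");pickle.dump(c,open('w2.pkl','wb'))
cv2.imwrite('pics/w2.png',c["color"][:,:,::-1])
print(proj(c,[[.512,.258,.066],[.37,.11,.135],[.562,-.019,.182]]))
goal([.479,-.053,.29],frame(33,YAW),8,o)
E
```

```text
1.4167 [0.46218374 0.19246052 0.29861335] [-0.81  0.02  0.33  1.71 -0.    1.41  0.01] [ 0.23949103 -0.36900612  0.87819811]
[[358.13285698 141.92981389]
 [138.02390303 226.81192522]
 [268.85879208 469.98493476]]
[-28.1, -12.5, 1.1, -4.1, -0.2, 0.8] len 31 rot 4.2
[-28.3, -12.2, 0.4, -4.1, -0.2, 0.8] len 31 rot 4.2
[-28.4, -11.7, -0.4, -4.1, -0.2, 0.7] len 31 rot 4.2
[-28.6, -11.4, -1.2, -4.2, -0.3, 0.8] len 31 rot 4.3
[-28.7, -10.8, -1.8, -4.1, -0.2, 0.8] len 31 rot 4.2
[-28.9, -10.3, -2.5, -4.1, -0.2, 0.8] len 31 rot 4.2
[-29.1, -9.7, -3.0, -4.1, -0.2, 0.8] len 31 rot 4.2
[-29.2, -9.0, -3.7, -4.1, -0.2, 0.8] len 31 rot 4.2
```

View pics/w2.png

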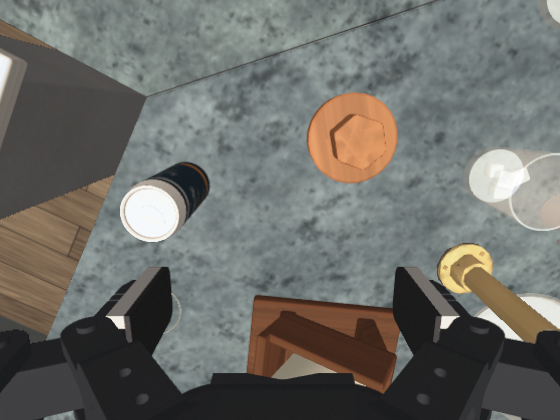

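The lid is at (352,138), with its hexagonal knob about (361,141); the can top is at (155,212), and the stand's far edge runs (255,297)–(398,310). Next: a crop of the knob for its flats, and the move on to the dipper.

```bash
python3 - <<'E'
from h import *
c=pickle.load(open('w2.pkl','rb'));im=c["color"]
k=cv2.resize(im[85:195,300:405],None,fx=5,fy=5,interpolation=cv2.INTER_CUBIC);cv2.imwrite('pics/k.png',k[:,:,::-1])
a,b=plane(c,(255,297),.012),plane(c,(398,311),.012);print("edge",a,b,np.degrees(np.arctan2(*(b-a)[1::-1])))
h=cv2.cvtColor(im,cv2.COLOR_RGB2HSV);m=cv2.inRange(h,(3,110,90),(16,255,255));m[:,:290]=0;m[220:]=0
cs,_=cv2.findContours(m,0,2);q=max(cs,key=cv2.contourArea);e=cv2.fitEllipse(q);print("lid",e,plane(c,e[0],.028),plane(c,e[0],.014))
print("can",plane(c,(154,211),.135))
E
```

```text
edge [0.50866618 0.03383742 0.012     ] [0.67764294 0.10112918 0.012     ] 21.713973987080763
lid ((352.0284423828125, 137.1536102294922), (87.48638153076172, 90.98139953613281), 45.372276306152344) [0.51199541 0.26002288 0.028     ] [0.51479067 0.26034321 0.014     ]
can [0.37646238 0.12897084 0.135     ]
```

View pics/k.png

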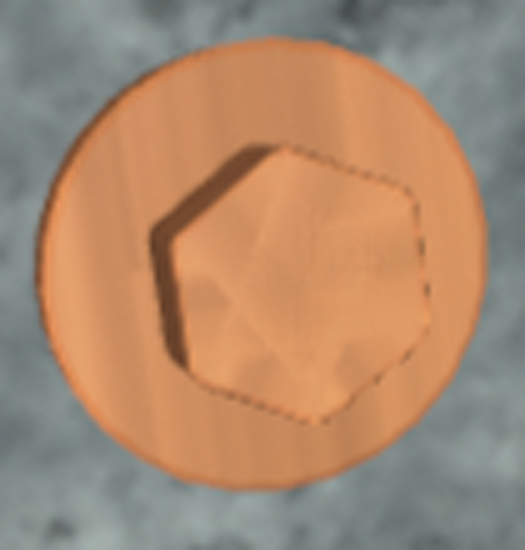

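apply_moves:
  rows:
    - {"x":-28,"y":-12,"z":1,"ax":-4.1,"ay":-0.2,"az":0.8,"gripper":0}
    - {"x":-28,"y":-12,"z":0,"ax":-4.1,"ay":-0.2,"az":0.8,"gripper":0}
    - {"x":-28,"y":-12,"z":0,"ax":-4.1,"ay":-0.2,"az":0.8,"gripper":0}
    - {"x":-29,"y":-11,"z":-1,"ax":-4.1,"ay":-0.2,"az":0.8,"gripper":0}
    - {"x":-29,"y":-11,"z":-2,"ax":-4.1,"ay":-0.2,"az":0.8,"gripper":0}

```text
clock: 1.88
position: [0.4713, 0.0465, 0.2929]
ee_rot: [0.531, 0.828, 0.15, 0.099]
ft_force: [1.3, -0.9, 1.1]
grip_width: 0.999
grasp_force: 0.0
```

apply_moves:
  rows:
    - {"x":-29,"y":-10,"z":-2,"ax":-4.1,"ay":-0.2,"az":0.8,"gripper":0}
    - {"x":-29,"y":-10,"z":-3,"ax":-4.1,"ay":-0.2,"az":0.8,"gripper":0}
    - {"x":-29,"y":-9,"z":-4,"ax":-4.1,"ay":-0.2,"az":0.8,"gripper":0}
    - {"x":0,"y":0,"z":0,"ax":0,"ay":0,"az":0,"gripper":0}

```text
clock: 2.22
position: [0.478, -0.0503, 0.2888]
ee_rot: [0.538, 0.793, 0.238, 0.157]
ft_force: [-0.6, -0.2, -0.3]
grip_width: 1.0
grasp_force: 0.0
```

```bash
python3 - <<'E'
from h import *
from workcell import *
o=get_obs();print(o["clock"],o["position"],np.round(o["joint_pos"],2));c=camera("wrist");pickle.dump(c,open('w3.pkl','wb'))
cv2.imwrite('pics/w3.png',c["color"][:,:,::-1])
print(proj(c,[[.513,-.04,.222],[.562,-.019,.182]]))
E
```

```text
2.2167 [ 0.47795294 -0.05025447  0.28879336] [-0.53 -0.5   0.57  2.17  0.03  0.87  0.42]
[[270.35930802 231.55083261]
 [303.01709898 203.80241726]]
```

View pics/w3.png

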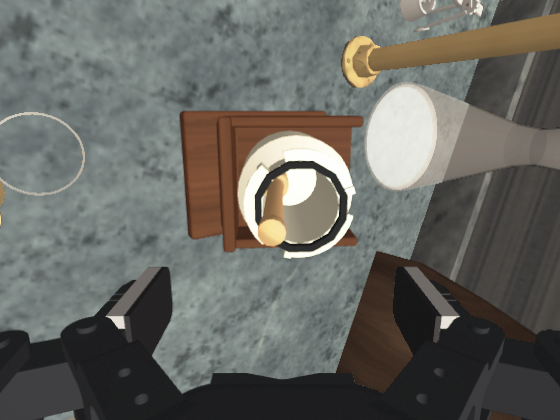

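Wrist view: dipper end at (272,232) and ring centre at (301,206), within 2 px of my prediction. In the crop, the knob's hexagon vertices are (280,148),(410,190),(430,325),(320,422),(188,378),(172,240).

```bash
python3 - <<'E'
from h import *
from workcell import *
w=pickle.load(open('w2.pkl','rb'));V=[(280,148),(410,190),(430,325),(320,422),(188,378),(172,240)]
P=np.array([plane(w,(300+x/5-.4,85+y/5-.4),.066) for x,y in V]);c=P.mean(0);print("knob",c,np.linalg.norm(P-c,axis=1))
a=np.degrees(np.arctan2(*(P-c)[:,1::-1].T));print("vertex ang mod60",a%60, "flats +30")
d=pickle.load(open('c0.pkl','rb'));S,D=d["scene"],d["side"];W=pickle.load(open('w3.pkl','rb'))
s=lambda x,y:ray(S,(190+x/5-.4,175+y/5-.4)); e=lambda x,y:ray(D,(205+x/5-.4,175+y/5-.4))
E,r=tri([s(484,95),e(364,104),ray(W,(272,232))]);print("end",E,r)
m=(W["color"].max(2)<60).astype(np.uint8);m[:150]=0;m[262:]=0;m[:,:240]=0;m[:,360:]=0
cs,_=cv2.findContours(m,0,2);k=max(cs,key=cv2.contourArea);el=cv2.fitEllipse(k);print(el)
C,r=tri([s(501,114),e(452,146),ray(W,el[0])]);print("ring",C,r)
y=np.radians(21.7);jz=np.array([-.5*np.cos(y),-.5*np.sin(y),.866]);jx=np.array([.866*np.cos(y),.866*np.sin(y),.5]);jy=np.array([-np.sin(y),np.cos(y),0])
print("end in jar from ring",[(E-C)@v for v in(jx,jy,jz)], plane(W,(40,152),0),plane(W,(40,152),.1))
dip=jz*np.cos(.052)-jx*np.sin(.052)
for f in(.06,.0):
    p=E-.033*dip+f*dip;o=get_obs();print(f,p);goal(p,frame(33,y),3,o)
E
```

```text
knob [0.5130981  0.25888174 0.066     ] [0.02635202 0.02698581 0.02698947 0.02732175 0.02769619 0.02663539]
vertex ang mod60 [ 9.38950022  9.75571787 11.35155883  9.51727042  8.49748203  8.96750574] flats +30
end [ 0.51355055 -0.03987677  0.22190669] [np.float64(0.000980523391753878), np.float64(0.0005846297397926178), np.float64(0.0006222020261418057)]
((299.91168212890625, 205.73423767089844), (85.11237335205078, 88.2020492553711), 54.801849365234375)
ring [ 0.56084072 -0.02053658  0.18238958] [np.float64(0.0007217900691195718), np.float64(0.001888638729589768), np.float64(0.0012372710121543058)]
end in jar from ring [np.float64(-0.024485219102972175), np.float64(-0.0004842169314519078), np.float64(0.05976672012906634)] [ 0.40194161 -0.04784953  0.        ] [ 0.3983109  -0.04002281  0.1       ]
0.06 [ 0.49989503 -0.04531096  0.2445554 ]
[-2.1, -2.2, 16.2, -0.0, -0.1, -0.0] len 16 rot 0.1
[-2.1, -2.1, 16.3, -0.0, -0.2, -0.0] len 17 rot 0.2
[-2.1, -2.2, 16.2, -0.1, -0.1, -0.0] len 16 rot 0.1
0.0 [ 0.53024064 -0.03323498  0.19422493]
[-2.3, -2.1, 36.2, -0.0, -0.1, -0.0] len 36 rot 0.1
[-2.2, -2.2, 36.3, -0.0, -0.2, -0.0] len 36 rot 0.2
[-2.1, -2.1, 36.2, -0.1, -0.1, -0.0] len 36 rot 0.1
```

apply_moves:
  rows:
    - {"x":-7,"y":-6,"z":25,"ax":0,"ay":-0.4,"az":0,"gripper":0}
    - {"x":0,"y":0,"z":28,"ax":0,"ay":0,"az":0,"gripper":0}
    - {"x":0,"y":0,"z":28,"ax":0,"ay":0,"az":0,"gripper":0}
    - {"x":0,"y":0,"z":28,"ax":0,"ay":0,"az":0,"gripper":0}
    - {"x":0,"y":0,"z":0,"ax":0,"ay":0,"az":0,"gripper":0.5}

```text
clock: 2.68
position: [0.5311, -0.0279, 0.19]
ee_rot: [0.535, 0.797, 0.232, 0.156]
ft_force: [-0.4, 0.5, -0.1]
grip_width: 0.881
grasp_force: 0.0
```

apply_moves:
  newtons: 30
  rows:
    - {"x":0,"y":0,"z":0,"ax":0,"ay":0,"az":0,"gripper":1}
    - {"x":0,"y":0,"z":0,"ax":0,"ay":0,"az":0,"gripper":1}
    - {"x":0,"y":0,"z":0,"ax":0,"ay":0,"az":0,"gripper":1}
    - {"x":0,"y":0,"z":0,"ax":0,"ay":0,"az":0,"gripper":1}
    - {"x":0,"y":0,"z":0,"ax":0,"ay":0,"az":0,"gripper":1}

```text
clock: 3.1
position: [0.5318, -0.0314, 0.1952]
ee_rot: [0.537, 0.795, 0.235, 0.159]
ft_force: [-2.9, -1.1, 2.1]
grip_width: 0.169
grasp_force: 29.3
```

Grasped at 14.4 mm opening, 29 N. I'll pull along the bore, easing the tilt upright as the head comes out.

apply_moves:
  rows:
    - {"x":0,"y":1,"z":-22,"ax":0,"ay":0,"az":0,"gripper":1}
    - {"x":0,"y":1,"z":-26,"ax":0,"ay":0,"az":0,"gripper":1}
    - {"x":0,"y":11,"z":-28,"ax":3,"ay":0,"az":0,"gripper":1}
    - {"x":0,"y":11,"z":-28,"ax":3,"ay":0,"az":0,"gripper":1}
    - {"x":0,"y":11,"z":-28,"ax":3,"ay":0,"az":0,"gripper":1}

```text
clock: 3.52
position: [0.4956, -0.0462, 0.327]
ee_rot: [0.548, 0.811, 0.17, 0.116]
ft_force: [1.4, -0.3, 0.1]
grip_width: 0.156
grasp_force: 30.4
```

```bash
python3 - <<'E'
from h import *
from workcell import *
o=get_obs();print(o["position"],np.round(o["joint_pos"],2),o["grip_width"])
P=np.array(o["position"])+[0,0,.05]
goal(P,Ro.from_quat(o["ee_rot"]),2,o)
o["position"]=P;print()
goal([.523,-.337,.345],frame(0,np.radians(-20)),9,o)
E
```

```text
[ 0.49563542 -0.04615262  0.32700953] [-0.58 -0.35  0.56  1.96  0.04  1.09  0.36] 0.1558308354671928
[-0.0, 10.1, -22.9, 0.0, 0.0, 0.0] len 25 rot 0.0
[-0.0, 10.1, -22.9, 0.0, 0.0, 0.0] len 25 rot 0.0

[-31.1, -9.9, -0.4, 2.5, -1.0, 4.6] len 33 rot 5.3
[-31.8, -7.3, 0.5, 2.6, -0.9, 4.6] len 33 rot 5.4
[-32.3, -4.7, 1.2, 2.5, -1.0, 4.5] len 33 rot 5.2
[-32.5, -2.1, 2.0, 2.5, -0.9, 4.6] len 33 rot 5.3
[-32.6, 0.6, 2.5, 2.5, -1.0, 4.6] len 33 rot 5.3
[-32.3, 3.4, 3.1, 2.5, -1.0, 4.6] len 33 rot 5.3
[-32.0, 6.0, 3.3, 2.6, -0.9, 4.6] len 33 rot 5.4
[-31.2, 8.8, 3.6, 2.5, -1.0, 4.6] len 33 rot 5.3
[-30.4, 11.4, 3.6, 2.5, -0.9, 4.5] len 33 rot 5.2
```

apply_moves:
  rows:
    - {"x":0,"y":10,"z":-23,"ax":0,"ay":0,"az":0,"gripper":1}
    - {"x":0,"y":10,"z":-23,"ax":0,"ay":0,"az":0,"gripper":1}
    - {"x":-31,"y":-10,"z":0,"ax":2.5,"ay":-1,"az":4.6,"gripper":1}
    - {"x":-32,"y":-7,"z":0,"ax":2.5,"ay":-1,"az":4.6,"gripper":1}
    - {"x":-32,"y":-5,"z":1,"ax":2.5,"ay":-1,"az":4.6,"gripper":1}

```text
clock: 3.93
position: [0.5054, -0.1433, 0.3658]
ee_rot: [0.653, 0.744, 0.116, 0.08]
ft_force: [0.6, 0.2, -1.3]
grip_width: 0.156
grasp_force: 30.1
```

apply_moves:
  rows:
    - {"x":-32,"y":-2,"z":2,"ax":2.5,"ay":-1,"az":4.6,"gripper":1}
    - {"x":-32,"y":1,"z":2,"ax":2.5,"ay":-1,"az":4.6,"gripper":1}
    - {"x":-32,"y":3,"z":3,"ax":2.5,"ay":-1,"az":4.6,"gripper":1}
    - {"x":-32,"y":6,"z":3,"ax":2.5,"ay":-1,"az":4.6,"gripper":1}
    - {"x":0,"y":0,"z":0,"ax":0,"ay":0,"az":0,"gripper":1}

```text
clock: 4.35
position: [0.5176, -0.2739, 0.3485]
ee_rot: [0.773, 0.633, 0.034, 0.028]
ft_force: [-0.4, 1.9, -1.3]
grip_width: 0.165
grasp_force: 30.1
```

```bash
python3 - <<'E'
from h import *
from workcell import *
o=get_obs();print(o["position"],np.round(o["joint_pos"],2),o["grip_width"])
s=[camera(n) for n in("scene","side","wrist")];pickle.dump(s,open('s4.pkl','wb'))
cv2.imwrite('pics/w4.png',s[2]["color"][:,:,::-1])
goal([.523,-.337,.33],frame(0,np.radians(-20)),3,o)
E
```

```text
[ 0.51761865 -0.27393933  0.34845514] [-0.36  0.19  0.93  1.5  -0.2   1.45  0.37] 0.16532028282706057
[-20.4, 5.4, 6.3, 1.6, -0.4, 2.9] len 22 rot 3.3
[-20.0, 6.5, 6.3, 1.6, -0.5, 2.8] len 22 rot 3.3
[-19.6, 7.7, 6.2, 1.7, -0.4, 2.9] len 22 rot 3.4
```

View pics/w4.png

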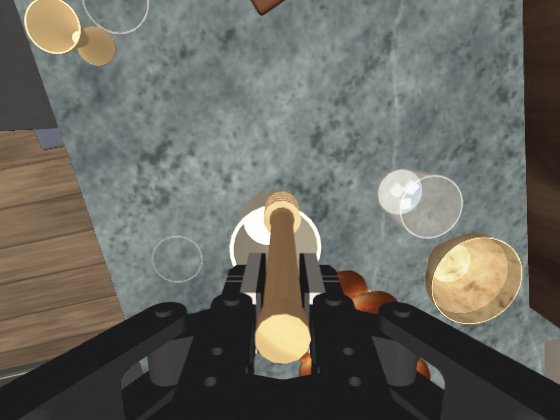

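The dipper is held head down in line with the hand, and the crock rim spans x 231–321 with its top at y≈206. I'll check its centre on the z=0.12 plane.

```bash
python3 - <<'E'
from h import *
from workcell import *
s=pickle.load(open('s4.pkl','rb'));w=s[2]
for p in((231,246),(321,246),(276,206),(276,248)):print(plane(w,p,.12).round(4))
print("pred ctr",proj(w,[.523,-.337,.12]))
E
```

```text
[ 0.4751 -0.3285  0.12  ]
[ 0.5667 -0.3496  0.12  ]
[ 0.5287 -0.2969  0.12  ]
[ 0.5199 -0.3411  0.12  ]
pred ctr [[278.15606269 243.75181646]]
```

apply_moves:
  rows:
    - {"x":-22,"y":5,"z":6,"ax":1.6,"ay":-0.4,"az":2.9,"gripper":1}
    - {"x":-21,"y":5,"z":6,"ax":1.6,"ay":-0.4,"az":2.9,"gripper":1}
    - {"x":-20,"y":6,"z":6,"ax":1.6,"ay":-0.4,"az":2.9,"gripper":1}
    - {"x":0,"y":0,"z":0,"ax":0,"ay":0,"az":0,"gripper":1}

```text
clock: 4.83
position: [0.5186, -0.3365, 0.3327]
ee_rot: [0.818, 0.575, 0.006, -0.0]
ft_force: [-1.2, -0.9, -0.2]
grip_width: 0.162
grasp_force: 30.0
```

apply_moves:
  rows:
    - {"x":0,"y":0,"z":32,"ax":0,"ay":0,"az":0,"gripper":1}
    - {"x":0,"y":0,"z":34,"ax":0,"ay":0,"az":0,"gripper":1}
    - {"x":0,"y":0,"z":34,"ax":0,"ay":0,"az":0,"gripper":1}
    - {"x":0,"y":0,"z":34,"ax":0,"ay":0,"az":0,"gripper":1}
    - {"x":0,"y":0,"z":28,"ax":0,"ay":0,"az":0,"gripper":1}

```text
clock: 5.25
position: [0.5216, -0.3314, 0.1708]
ee_rot: [0.816, 0.578, 0.009, 0.001]
ft_force: [-0.2, -0.2, -0.3]
grip_width: 0.161
grasp_force: 30.0
```

apply_moves:
  rows:
    - {"x":0,"y":0,"z":4,"ax":0,"ay":0,"az":0,"gripper":1}
    - {"x":0,"y":0,"z":0,"ax":0,"ay":0,"az":0,"gripper":0.4}
    - {"x":0,"y":0,"z":0,"ax":0,"ay":0,"az":0,"gripper":0.2}
    - {"x":0,"y":0,"z":0,"ax":0,"ay":0,"az":0,"gripper":0}
    - {"x":0,"y":0,"z":0,"ax":0,"ay":0,"az":0,"gripper":0}

```text
clock: 5.67
position: [0.5222, -0.3342, 0.1697]
ee_rot: [0.817, 0.577, 0.008, 0.002]
ft_force: [0.3, 0.5, 0.6]
grip_width: 0.723
grasp_force: 0.0
```

apply_moves:
  rows:
    - {"x":0,"y":0,"z":0,"ax":0,"ay":0,"az":0,"gripper":0}
    - {"x":0,"y":0,"z":-30,"ax":0,"ay":0,"az":0,"gripper":0}
    - {"x":0,"y":0,"z":-40,"ax":0,"ay":0,"az":0,"gripper":0}
    - {"x":0,"y":0,"z":-40,"ax":0,"ay":0,"az":0,"gripper":0}
    - {"x":0,"y":0,"z":-40,"ax":0,"ay":0,"az":0,"gripper":0}

```text
clock: 6.08
position: [0.5192, -0.3348, 0.3199]
ee_rot: [0.817, 0.576, 0.007, 0.001]
ft_force: [1.3, -0.2, 0.4]
grip_width: 1.003
grasp_force: 0.0
```

```bash
python3 - <<'E'
from h import *
from workcell import *
o=get_obs();print(o["clock"],o["position"],np.round(o["joint_pos"],2),o["grip_width"])
s=[camera(n) for n in("scene","side","wrist")];pickle.dump(s,open('s5.pkl','wb'))
a=s[0]["color"][180:310,330:420];b=s[1]["color"][240:370,250:340]
cv2.imwrite('pics/c5.png',cv2.resize(np.hstack([a,b]),None,fx=4,fy=4)[:,:,::-1])
E
```

```text
6.0833 [ 0.51915807 -0.33481907  0.31993819] [-0.19  0.39  0.95  1.4  -0.32  1.51  0.4 ] 1.0029446264626543
```

View pics/c5.png

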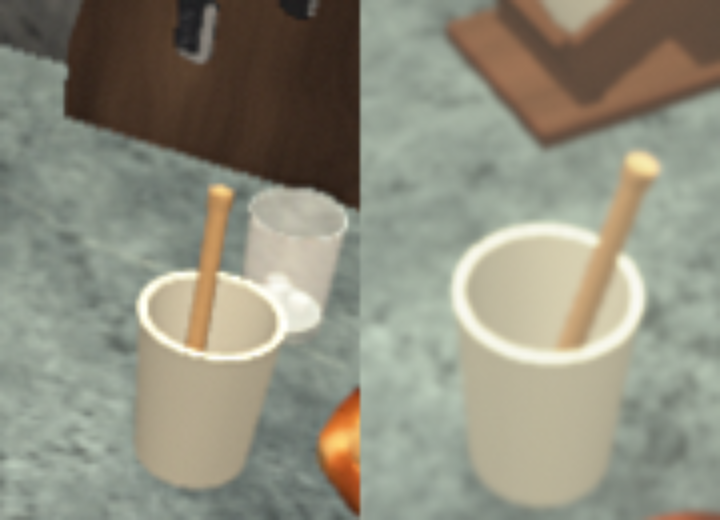

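The dipper stands head down in the crock, leaning on the rim. Before the lid, I'll measure the seal ring again from above the jar.

```bash
python3 - <<'E'
from h import *
from workcell import *
o=get_obs();y=np.radians(21.7);goal([.505,-.043,.295],frame(28,y),9,o)
E
```

```text
[30.1, -12.6, 3.0, -2.9, 1.1, -4.5] len 33 rot 5.5
[30.9, -10.3, 3.1, -2.8, 1.1, -4.5] len 33 rot 5.4
[31.6, -8.0, 3.1, -2.9, 1.1, -4.5] len 33 rot 5.5
[32.0, -5.7, 3.5, -2.8, 1.1, -4.5] len 33 rot 5.4
[32.4, -3.4, 3.8, -2.9, 1.1, -4.5] len 33 rot 5.5
[32.4, -1.0, 4.4, -2.9, 1.1, -4.5] len 33 rot 5.5
[32.3, 1.3, 5.0, -2.8, 1.1, -4.5] len 33 rot 5.4
[32.0, 3.6, 5.7, -2.9, 1.1, -4.5] len 33 rot 5.5
[31.6, 5.8, 6.6, -2.9, 1.1, -4.5] len 33 rot 5.5
```

apply_moves:
  rows:
    - {"x":30,"y":-13,"z":0,"ax":-2.9,"ay":1.1,"az":-4.5,"gripper":0}
    - {"x":31,"y":-10,"z":0,"ax":-2.9,"ay":1.1,"az":-4.5,"gripper":0}
    - {"x":32,"y":-8,"z":3,"ax":-2.9,"ay":1.1,"az":-4.5,"gripper":0}
    - {"x":32,"y":-6,"z":4,"ax":-2.9,"ay":1.1,"az":-4.5,"gripper":0}
    - {"x":32,"y":-3,"z":4,"ax":-2.9,"ay":1.1,"az":-4.5,"gripper":0}

```text
clock: 6.65
position: [0.5104, -0.1697, 0.308]
ee_rot: [0.68, 0.72, 0.118, 0.077]
ft_force: [1.1, -0.3, -1.1]
grip_width: 0.995
grasp_force: 0.0
```

apply_moves:
  rows:
    - {"x":32,"y":-1,"z":4,"ax":-2.9,"ay":1.1,"az":-4.5,"gripper":0}
    - {"x":32,"y":1,"z":5,"ax":-2.9,"ay":1.1,"az":-4.5,"gripper":0}
    - {"x":32,"y":4,"z":6,"ax":-2.9,"ay":1.1,"az":-4.5,"gripper":0}
    - {"x":32,"y":6,"z":6,"ax":-2.9,"ay":1.1,"az":-4.5,"gripper":0}
    - {"x":0,"y":0,"z":0,"ax":0,"ay":0,"az":0,"gripper":0}

```text
clock: 7.07
position: [0.5019, -0.0365, 0.2961]
ee_rot: [0.54, 0.806, 0.203, 0.134]
ft_force: [-0.1, -0.3, 0.2]
grip_width: 0.998
grasp_force: 0.0
```

```bash
cat >> h.py <<'E'
def ring(c,box):
    """seal ring ellipse, outer contour"""
    x0,y0,x1,y1=box;m=np.zeros(c["color"].shape[:2],np.uint8);m[y0:y1,x0:x1]=c["color"][y0:y1,x0:x1].max(2)<60
    k=max(cv2.findContours(m,0,2)[0],key=cv2.contourArea);return cv2.fitEllipse(k)
E
python3 - <<'E'
from h import *
from workcell import *
o=get_obs();print(o["clock"],o["position"],np.round(o["joint_pos"],2))
s=[camera(n) for n in("scene","side","wrist")];pickle.dump(s,open('s6.pkl','wb'));w=s[2]
C=np.array([.561,-.020,.182]);p=proj(w,C)[0];print(p)
b=[int(v) for v in(p[0]-60,p[1]-60,p[0]+60,min(p[1]+60,262))]
e=ring(w,b);print(e)
d=pickle.load(open('c0.pkl','rb'));S,D=d["scene"],d["side"];W=pickle.load(open('w3.pkl','rb'))
rs=[ray(S,(289.8,197.4)),ray(D,(295,203.8)),ray(W,(299.9,205.7)),ray(w,e[0])]
print(tri(rs),tri(rs[2:]),tri(rs[:2]))
for c,f in((W,(85.1+88.2)/2),(w,np.mean(e[1]))):
  print(f)
E
```

```text
7.0667 [ 0.50188608 -0.03651147  0.29614697] [-0.63 -0.39  0.61  2.06  0.05  0.95  0.36]
[280.69029108 205.57258277]
((278.9799499511719, 206.8928680419922), (92.24237823486328, 93.463134765625), 98.63733673095703)
(array([ 0.5604136 , -0.02087047,  0.18254382]), [np.float64(0.000622833890740877), np.float64(0.0021819137936994995), np.float64(0.0009037958527441902), np.float64(0.0007607194723324157)]) (array([ 0.56037125, -0.02121378,  0.18125503]), [np.float64(0.0001451494268998738), np.float64(0.00014514942689986918)]) (array([ 0.56208146, -0.0191115 ,  0.18186175]), [np.float64(0.0011342705728864678), np.float64(0.0011342705728864119)])
86.65
92.85275650024414
```

```bash
python3 - <<'E'
from h import *
from workcell import *
o=get_obs();goal([.5128,.259,.21],frame(0,np.radians(39.6)),9,o)
E
```

```text
[30.7, 7.1, 15.0, 3.1, 0.5, -2.0] len 35 rot 3.7
[30.3, 9.0, 14.8, 3.1, 0.4, -1.9] len 35 rot 3.7
[29.8, 10.7, 14.4, 3.1, 0.5, -2.0] len 35 rot 3.7
[29.3, 12.6, 14.1, 3.1, 0.5, -1.9] len 35 rot 3.7
[28.8, 14.2, 13.7, 3.1, 0.4, -2.0] len 35 rot 3.7
[28.1, 16.0, 13.0, 3.1, 0.5, -1.9] len 35 rot 3.7
[27.5, 17.6, 12.3, 3.1, 0.5, -2.0] len 35 rot 3.7
[26.7, 19.2, 11.6, 3.1, 0.4, -1.9] len 35 rot 3.7
[26.0, 20.6, 10.7, 3.1, 0.5, -2.0] len 35 rot 3.7
```

apply_moves:
  rows:
    - {"x":31,"y":7,"z":10,"ax":3.1,"ay":0.5,"az":-2,"gripper":0}
    - {"x":30,"y":9,"z":12,"ax":3.1,"ay":0.5,"az":-2,"gripper":0}
    - {"x":30,"y":11,"z":15,"ax":3.1,"ay":0.5,"az":-2,"gripper":0}
    - {"x":29,"y":13,"z":16,"ax":3.1,"ay":0.5,"az":-2,"gripper":0}
    - {"x":29,"y":14,"z":16,"ax":3.1,"ay":0.5,"az":-2,"gripper":0}

```text
clock: 7.63
position: [0.508, 0.1254, 0.2518]
ee_rot: [0.482, 0.869, 0.09, 0.06]
ft_force: [0.6, -0.2, 0.7]
grip_width: 1.002
grasp_force: 0.0
```

apply_moves:
  rows:
    - {"x":28,"y":16,"z":13,"ax":3.1,"ay":0.5,"az":-2,"gripper":0}
    - {"x":28,"y":18,"z":12,"ax":3.1,"ay":0.5,"az":-2,"gripper":0}
    - {"x":27,"y":19,"z":12,"ax":3.1,"ay":0.5,"az":-2,"gripper":0}
    - {"x":26,"y":21,"z":11,"ax":3.1,"ay":0.5,"az":-2,"gripper":0}
    - {"x":0,"y":0,"z":0,"ax":0,"ay":0,"az":0,"gripper":0}

```text
clock: 8.05
position: [0.5086, 0.267, 0.2074]
ee_rot: [0.417, 0.909, -0.004, -0.004]
ft_force: [-1.0, 1.3, -1.1]
grip_width: 1.003
grasp_force: 0.0
```

```bash
python3 - <<'E'
from h import *
from workcell import *
o=get_obs();print(o["clock"],o["position"],np.round(o["joint_pos"],2))
c=camera("wrist");pickle.dump(c,open('w7.pkl','wb'));im=c["color"]
print(proj(c,[[.513,.259,.028],[.513,.259,.066]]))
h=cv2.cvtColor(im,cv2.COLOR_RGB2HSV);m=cv2.inRange(h,(3,110,90),(16,255,255))
q=max(cv2.findContours(m,0,2)[0],key=cv2.contourArea);e=cv2.fitEllipse(q);print("lid",e,plane(c,e[0],.028).round(4))
goal([.5128,.259,.13],frame(0,np.radians(39.6)),1,o)
goal([.5128,.259,.046],frame(0,np.radians(39.6)),4,o)
E
```

```text
8.05 [0.5086072  0.26703304 0.20741091] [-0.88  0.25  0.37  1.66 -0.1   1.26  0.23]
[[281.6454402  199.46899664]
 [281.11427617 210.89348653]]
lid ((281.87689208984375, 197.15428161621094), (107.54808807373047, 108.40985870361328), 101.59402465820312) [0.5118 0.2607 0.028 ]
[-9.2, -1.3, 77.4, -0.6, -0.2, 1.1] len 78 rot 1.3
[-2.4, -0.1, 40.3, -0.1, -0.1, 0.3] len 40 rot 0.3
[-2.3, -0.2, 40.4, -0.2, -0.0, 0.2] len 40 rot 0.3
[-2.3, -0.3, 40.3, -0.1, -0.1, 0.3] len 40 rot 0.3
[-2.2, -0.3, 40.4, -0.2, -0.0, 0.3] len 40 rot 0.4
```

apply_moves:
  rows:
    - {"x":-4,"y":0,"z":35,"ax":-0.3,"ay":-0.1,"az":0.6,"gripper":0}
    - {"x":-4,"y":-1,"z":35,"ax":-0.3,"ay":-0.1,"az":0.5,"gripper":0}
    - {"x":0,"y":0,"z":35,"ax":0,"ay":0,"az":0,"gripper":0}
    - {"x":0,"y":0,"z":30,"ax":0,"ay":0,"az":0,"gripper":0}
    - {"x":0,"y":0,"z":10,"ax":0,"ay":0,"az":0,"gripper":0}

```text
clock: 8.52
position: [0.5139, 0.251, 0.0635]
ee_rot: [0.432, 0.902, 0.002, 0.001]
ft_force: [-0.6, 0.3, -0.7]
grip_width: 0.997
grasp_force: 0.0
```

```bash
python3 - <<'E'
from h import *
from workcell import *
o=get_obs();print(o["clock"],o["position"])
goal([.5126,.2594,.046],frame(0,np.radians(39.6)),1,o)
E
```

```text
8.5167 [0.51392514 0.25101046 0.06349163]
[7.4, 4.2, 17.5, 0.2, 0.1, -0.8] len 19 rot 0.8
```

apply_moves:
  rows:
    - {"x":0,"y":0,"z":0,"ax":0,"ay":0,"az":0,"gripper":0}
    - {"x":0,"y":0,"z":0,"ax":0,"ay":0,"az":0,"gripper":0}

```text
clock: 8.68
position: [0.5162, 0.2532, 0.0687]
ee_rot: [0.431, 0.902, 0.005, 0.003]
ft_force: [0.8, -0.5, 1.4]
grip_width: 0.997
grasp_force: 0.0
```

```bash
python3 - <<'E'
from h import *
from workcell import *
o=get_obs();print(o["clock"],o["position"])
goal([.5126,.2594,.046],frame(0,np.radians(39.6)),1,o)
E
```

```text
8.6833 [0.51621625 0.25321979 0.06874757]
[7.1, 0.8, 22.7, 0.6, 0.1, -0.7] len 24 rot 0.9
```

apply_moves:
  rows:
    - {"x":7,"y":1,"z":0,"ax":0.5,"ay":0,"az":-0.7,"gripper":0}
    - {"x":0,"y":0,"z":12,"ax":0,"ay":0,"az":0,"gripper":0}
    - {"x":0,"y":0,"z":10,"ax":0,"ay":0,"az":0,"gripper":0}
    - {"x":0,"y":0,"z":0,"ax":0,"ay":0,"az":0,"gripper":0.3}
    - {"x":0,"y":0,"z":0,"ax":0,"ay":0,"az":0,"gripper":0.3}

```text
clock: 9.1
position: [0.5112, 0.2596, 0.0451]
ee_rot: [0.425, 0.905, 0.0, 0.0]
ft_force: [0.4, -0.5, 0.3]
grip_width: 0.745
grasp_force: 0.0
```

```bash
python3 - <<'E'
from h import *
from workcell import *
o=get_obs();print(o["clock"],o["position"],o["grip_width"])
goal([.5126,.2594,.046],frame(0,np.radians(39.6)),1,o)
E
```

```text
9.1 [0.51117564 0.25959129 0.04513407] 0.745366801024582
[-1.1, 1.0, -0.9, 0.0, 0.0, 0.1] len 2 rot 0.1
```

Now grip the knob at 60 N.

apply_moves:
  newtons: 60
  rows:
    - {"x":-1,"y":1,"z":0,"ax":0,"ay":0,"az":0,"gripper":0.4}
    - {"x":0,"y":0,"z":0,"ax":0,"ay":0,"az":0,"gripper":1}
    - {"x":0,"y":0,"z":0,"ax":0,"ay":0,"az":0,"gripper":1}
    - {"x":0,"y":0,"z":0,"ax":0,"ay":0,"az":0,"gripper":1}
    - {"x":0,"y":0,"z":0,"ax":0,"ay":0,"az":0,"gripper":1}

```text
clock: 9.52
position: [0.5136, 0.2597, 0.0463]
ee_rot: [0.425, 0.905, 0.001, 0.001]
ft_force: [1.1, -0.6, 3.9]
grip_width: 0.555
grasp_force: 62.4
```

```bash
python3 - <<'E'
from h import *
from workcell import *
o=get_obs();print(o["clock"],o["position"],o["grip_width"],o["grasp_force"],o["ft_force"],Ro.from_quat(o["ee_rot"]).as_matrix().round(3).tolist())
R=Ro.from_quat(o["ee_rot"]);print("lid in tool",R.inv().apply(np.array([.5125,.2597,0])-o["position"]))
E
```

```text
9.5167 [0.51356009 0.25973666 0.04626039] 0.5553336140507222 62.44784474372864 [ 1.09673659 -0.57543443  3.94747063] [[-0.639, 0.77, 0.003], [0.77, 0.639, 0.001], [-0.001, 0.003, -1.0]]
lid in tool [ 0.00068742 -0.00096547  0.04625737]
```

```bash
cat >> h.py <<'E'
y0=np.radians(21.7);JZ=np.array([-.5*np.cos(y0),-.5*np.sin(y0),.75**.5]);C=np.array([.5606,-.0208,.182])
JX=np.array([.75**.5*np.cos(y0),.75**.5*np.sin(y0),.5]);JY=np.cross(JZ,JX)
def lidgoal(h,th,n,o,off=.0006,hg=.0463,dx=0,dy=0):
    """lid origin at h mm on jar axis, tool y at jar angle th deg"""
    R=frame(30,y0,-th);P=C+JZ*((h-136)/1000+hg)+JX*dx/1000+JY*dy/1000-R.apply([off,0,0]);goal(P,R,n,o)
def lidstate(o,off=.0006,hg=.0463):
    R=Ro.from_quat(o["ee_rot"]);p=np.array(o["position"])+R.apply([off,0,hg])-C
    y=R.apply([0,1,0]);z=R.apply([0,0,-1])
    F=np.array(o["ft_force"])
    print("t %.2f lid jar x %.1f y %.1f h %.1f  th %.1f tiltx %.2f tilty %.2f  F(jar) %s grip %.3f %.0f"%(o["clock"],p@JX*1e3,p@JY*1e3,p@JZ*1e3+136,np.degrees(np.arctan2(y@JY,y@JX)),np.degrees(z@JX),np.degrees(z@JY),np.round([F@JX,F@JY,F@JZ],1),o["grip_width"],o["grasp_force"]), "Tz %.2f"%(np.array(o["torque"])@JZ), np.round(o["joint_pos"],2))
E
python3 - <<'E'
from h import *
from workcell import *
o=get_obs();o["position"]=np.array(o["position"])+[0,0,.12];lidgoal(200,-26,10,o)
E
```

```text
[-22.9, -19.5, -11.1, -3.0, 0.2, 4.3] len 32 rot 5.2
[-24.3, -17.2, -12.2, -3.1, 0.2, 4.3] len 32 rot 5.3
[-25.5, -14.6, -13.2, -3.0, 0.2, 4.3] len 32 rot 5.2
[-26.3, -12.0, -13.9, -3.1, 0.3, 4.3] len 32 rot 5.3
[-27.1, -9.1, -14.6, -3.0, 0.2, 4.3] len 32 rot 5.2
[-27.7, -6.4, -15.2, -3.1, 0.2, 4.3] len 32 rot 5.3
[-27.9, -3.4, -15.5, -3.0, 0.2, 4.3] len 32 rot 5.2
[-28.1, -0.5, -15.7, -3.1, 0.2, 4.3] len 32 rot 5.3
[-27.9, 2.5, -15.7, -3.0, 0.2, 4.3] len 32 rot 5.2
[-27.5, 5.3, -15.7, -3.1, 0.3, 4.3] len 32 rot 5.3
```

apply_moves:
  rows:
    - {"x":0,"y":0,"z":-25,"ax":0,"ay":0,"az":0,"gripper":1}
    - {"x":0,"y":0,"z":-32,"ax":0,"ay":0,"az":0,"gripper":1}
    - {"x":0,"y":0,"z":-32,"ax":0,"ay":0,"az":0,"gripper":1}
    - {"x":0,"y":0,"z":-31,"ax":0,"ay":0,"az":0,"gripper":1}
    - {"x":-23,"y":-20,"z":-15,"ax":-3,"ay":0.2,"az":4.3,"gripper":1}

```text
clock: 9.93
position: [0.5125, 0.2364, 0.184]
ee_rot: [0.454, 0.89, 0.027, 0.01]
ft_force: [-0.3, 1.0, -1.2]
grip_width: 0.551
grasp_force: 63.1
```

apply_moves:
  rows:
    - {"x":-24,"y":-17,"z":-15,"ax":-3,"ay":0.2,"az":4.3,"gripper":1}
    - {"x":-25,"y":-15,"z":-15,"ax":-3,"ay":0.2,"az":4.3,"gripper":1}
    - {"x":-26,"y":-12,"z":-15,"ax":-3.1,"ay":0.2,"az":4.3,"gripper":1}
    - {"x":-27,"y":-9,"z":-15,"ax":-3,"ay":0.2,"az":4.3,"gripper":1}
    - {"x":-28,"y":-6,"z":-15,"ax":-3,"ay":0.2,"az":4.3,"gripper":1}

```text
clock: 10.35
position: [0.5087, 0.0773, 0.2427]
ee_rot: [0.612, 0.775, 0.147, 0.057]
ft_force: [0.5, -0.6, -1.3]
grip_width: 0.555
grasp_force: 62.9
```

apply_moves:
  rows:
    - {"x":-28,"y":-3,"z":-15,"ax":-3,"ay":0.2,"az":4.3,"gripper":1}
    - {"x":-28,"y":0,"z":-15,"ax":-3.1,"ay":0.2,"az":4.3,"gripper":1}
    - {"x":-28,"y":3,"z":-15,"ax":-3,"ay":0.2,"az":4.3,"gripper":1}
    - {"x":0,"y":0,"z":0,"ax":0,"ay":0,"az":0,"gripper":1}
    - {"x":0,"y":0,"z":0,"ax":0,"ay":0,"az":0,"gripper":1}

```text
clock: 10.77
position: [0.5097, -0.0128, 0.2751]
ee_rot: [0.687, 0.688, 0.217, 0.085]
ft_force: [-0.7, 1.8, -2.2]
grip_width: 0.553
grasp_force: 63.0
```

```bash
python3 - <<'E'
from h import *
from workcell import *
o=get_obs();lidstate(o);lidgoal(160,-26,3,o)
E
```

```text
t 10.77 lid jar x 5.9 y 27.6 h 192.6  th -21.9 tiltx 3.11 tilty -0.91  F(jar) [-1.   2.  -1.9] grip 0.553 63 Tz -0.00 [-0.62 -0.33  0.58  2.07  0.01  0.91 -0.03]
[-9.3, 1.3, 10.8, -1.1, 0.1, 1.4] len 14 rot 1.8
[-9.3, 1.4, 10.9, -1.0, 0.2, 1.3] len 14 rot 1.7
[-9.2, 1.3, 10.8, -1.1, 0.1, 1.4] len 14 rot 1.8
```

apply_moves:
  rows:
    - {"x":-9,"y":1,"z":10,"ax":-1.1,"ay":0.1,"az":1.4,"gripper":1}
    - {"x":-9,"y":1,"z":10,"ax":-1,"ay":0.2,"az":1.3,"gripper":1}
    - {"x":-9,"y":2,"z":8,"ax":-1.1,"ay":0.1,"az":1.4,"gripper":1}
    - {"x":0,"y":0,"z":0,"ax":0,"ay":0,"az":0,"gripper":1}
    - {"x":0,"y":0,"z":0,"ax":0,"ay":0,"az":0,"gripper":1}

```text
clock: 11.18
position: [0.5259, -0.0318, 0.2457]
ee_rot: [0.707, 0.659, 0.239, 0.093]
ft_force: [-0.8, 0.4, -2.2]
grip_width: 0.549
grasp_force: 62.8
```

```bash
python3 - <<'E'
from h import *
from workcell import *
o=get_obs();lidstate(o);lidgoal(132,-26,2,o)
c=camera("wrist");pickle.dump(c,open('w8.pkl','wb'));im=c["color"]
h=cv2.cvtColor(im,cv2.COLOR_RGB2HSV);m=cv2.inRange(h,(3,110,90),(16,255,255))
k=max(cv2.findContours(m,0,2)[0],key=cv2.contourArea);print(cv2.boundingRect(k),cv2.contourArea(k))
# plate edge arc points: predicted circle r48 at 28 mm above lid origin vs mask edge
R=Ro.from_quat(o["ee_rot"]);O=np.array(o["position"])+R.apply([.0006,0,.0463])
for a in range(-90,91,20):
    u=np.array([np.cos(np.radians(a)),np.sin(np.radians(a)),0])
    s=[O+R.apply([0,0,-.028])+R.apply(u*r) for r in np.arange(.040,.056,.0005)]
    px=proj(c,s).round().astype(int);v=[m[p[1],p[0]]>0 if 0<=p[1]<420 and 0<=p[0]<560 else None for p in px]
    if v[0]:print(a,"edge r mm",40+.5*next((i for i,t in enumerate(v) if not t),-1),px[16])
E
```

```text
t 11.18 lid jar x 0.5 y 3.2 h 163.0  th -25.7 tiltx 0.27 tilty -0.05  F(jar) [-1.6  0.7 -1.6] grip 0.549 63 Tz 0.01 [-0.62 -0.29  0.65  2.12 -0.04  0.78  0.  ]
[-1.5, 0.4, 15.5, -0.1, 0.0, 0.2] len 16 rot 0.2
[-1.6, 0.5, 15.5, -0.2, 0.1, 0.1] len 16 rot 0.2
(144, 86, 246, 292) 42474.0
-90 edge r mm 46.5 [170 264]
-70 edge r mm 47.0 [174 229]
-50 edge r mm 39.5 [191 196]
-30 edge r mm 39.5 [221 170]
-10 edge r mm 49.5 [259 156]
10 edge r mm 50.0 [300 156]
30 edge r mm 48.5 [338 170]
50 edge r mm 48.0 [368 196]
70 edge r mm 49.0 [385 229]
90 edge r mm 48.5 [389 264]
```

apply_moves:
  rows:
    - {"x":-2,"y":0,"z":10,"ax":-0.2,"ay":0,"az":0.3,"gripper":1}
    - {"x":-1,"y":1,"z":10,"ax":0,"ay":0,"az":0,"gripper":1}
    - {"x":0,"y":0,"z":9,"ax":0,"ay":0,"az":0,"gripper":1}
    - {"x":0,"y":0,"z":0,"ax":0,"ay":0,"az":0,"gripper":1}
    - {"x":0,"y":0,"z":0,"ax":0,"ay":0,"az":0,"gripper":1}

```text
clock: 11.65
position: [0.5407, -0.0299, 0.2207]
ee_rot: [0.708, 0.657, 0.241, 0.094]
ft_force: [0.1, -0.1, -1.5]
grip_width: 0.55
grasp_force: 63.8
```

```bash
python3 - <<'E'
from h import *
from workcell import *
o=get_obs();lidstate(o);lidgoal(125,-26,1,o)
E
```

```text
t 11.65 lid jar x 0.7 y -0.6 h 134.2  th -26.0 tiltx 0.02 tilty 0.07  F(jar) [-0.7 -0.1 -1.3] grip 0.550 64 Tz -0.02 [-0.66 -0.23  0.71  2.13 -0.1   0.71  0.06]
[0.2, -0.9, 9.2, 0.0, 0.1, -0.0] len 9 rot 0.1
```

apply_moves:
  rows:
    - {"x":0.5,"y":-0.5,"z":4,"ax":0,"ay":0,"az":0,"gripper":1}
    - {"x":0,"y":0,"z":3,"ax":0,"ay":0,"az":0,"gripper":1}
    - {"x":0,"y":0,"z":0,"ax":0,"ay":0,"az":0,"gripper":1}

```text
clock: 11.9
position: [0.5434, -0.0286, 0.2167]
ee_rot: [0.709, 0.656, 0.242, 0.093]
ft_force: [-29.0, -3.1, 27.2]
grip_width: 0.549
grasp_force: 69.0
```

apply_moves:
  rows:
    - {"x":0,"y":0,"z":2,"ax":0,"ay":0,"az":0,"gripper":1}
    - {"x":0,"y":0,"z":0,"ax":0,"ay":0,"az":0,"gripper":1}

```text
clock: 12.07
position: [0.5439, -0.0285, 0.2162]
ee_rot: [0.709, 0.656, 0.243, 0.092]
ft_force: [-53.2, -6.6, 51.1]
grip_width: 0.558
grasp_force: 73.8
```

```bash
python3 - <<'E'
from h import *
from workcell import *
lidstate(get_obs())
E
```

```text
t 12.07 lid jar x 1.6 y -0.4 h 128.5  th -26.2 tiltx -0.12 tilty -0.13  F(jar) [-19.4  13.5  70.2] grip 0.558 74 Tz -0.03 [-0.67 -0.22  0.72  2.13 -0.13  0.7   0.07]
```

apply_moves:
  rows:
    - {"x":0,"y":0,"z":-4,"ax":0,"ay":0,"az":0,"gripper":1}
    - {"x":-0.5,"y":-1.2,"z":-2,"ax":0,"ay":0,"az":0,"gripper":1}
    - {"x":0,"y":0,"z":0,"ax":0,"ay":0,"az":0,"gripper":1}

```text
clock: 12.32
position: [0.5407, -0.0298, 0.2184]
ee_rot: [0.709, 0.656, 0.242, 0.094]
ft_force: [-0.1, -0.6, -1.3]
grip_width: 0.552
grasp_force: 64.9
```

```bash
python3 - <<'E'
from h import *
from workcell import *
lidstate(get_obs())
c=camera("side");camera("scene");pickle.dump(c,open('s9.pkl','wb'))
lidstate(get_obs())
E
```

```text
t 12.32 lid jar x -0.3 y -0.5 h 132.1  th -26.1 tiltx -0.14 tilty 0.09  F(jar) [-0.9 -0.5 -1. ] grip 0.552 65 Tz -0.03 [-0.66 -0.23  0.71  2.14 -0.11  0.7   0.06]
t 12.42 lid jar x -0.5 y -0.3 h 131.6  th -26.1 tiltx -0.09 tilty 0.09  F(jar) [-0.4  0.3 -1.7] grip 0.551 65 Tz -0.06 [-0.66 -0.23  0.71  2.14 -0.11  0.7   0.06]
```

apply_moves:
  rows:
    - {"x":0,"y":0,"z":2.5,"ax":0,"ay":0,"az":0,"gripper":1}
    - {"x":0,"y":0,"z":0,"ax":0,"ay":0,"az":0,"gripper":1}
    - {"x":0,"y":0,"z":0,"ax":0,"ay":0,"az":0,"gripper":1}

```text
clock: 12.67
position: [0.5421, -0.0293, 0.216]
ee_rot: [0.709, 0.656, 0.242, 0.094]
ft_force: [-9.7, -2.3, 8.0]
grip_width: 0.55
grasp_force: 66.5
```

apply_moves:
  rows:
    - {"x":0,"y":0,"z":1,"ax":0,"ay":0,"az":0,"gripper":1}
    - {"x":0,"y":0,"z":0,"ax":0,"ay":0,"az":0,"gripper":1}

```text
clock: 12.83
position: [0.5423, -0.0293, 0.2158]
ee_rot: [0.709, 0.656, 0.242, 0.094]
ft_force: [-23.7, -4.2, 21.7]
grip_width: 0.552
grasp_force: 68.8
```

apply_moves:
  rows:
    - {"x":0,"y":0,"z":1,"ax":0,"ay":0,"az":0,"gripper":1}
    - {"x":0,"y":0,"z":0,"ax":0,"ay":0,"az":0,"gripper":1}

```text
clock: 13.0
position: [0.5424, -0.0294, 0.2156]
ee_rot: [0.709, 0.656, 0.242, 0.093]
ft_force: [-39.1, -6.6, 36.4]
grip_width: 0.549
grasp_force: 71.2
```

```bash
python3 - <<'E'
from h import *
from workcell import *
o=get_obs();lidstate(o);print(o["torque"])
E
```

```text
t 13.00 lid jar x -0.3 y -0.7 h 128.8  th -26.2 tiltx -0.07 tilty -0.03  F(jar) [-15.4   8.3  50.9] grip 0.549 71 Tz 0.13 [-0.67 -0.22  0.72  2.14 -0.12  0.7   0.07]
[0.07479362 4.1997537  1.08824839]
```

apply_moves:
  rows:
    - {"x":0,"y":0,"z":-2.2,"ax":0,"ay":0,"az":-2,"gripper":1}
    - {"x":0,"y":0,"z":0,"ax":0,"ay":0,"az":-4,"gripper":1}
    - {"x":0,"y":0,"z":0,"ax":0,"ay":0,"az":-4,"gripper":1}
    - {"x":0,"y":0,"z":0,"ax":0,"ay":0,"az":-4,"gripper":1}

```text
clock: 13.33
position: [0.5424, -0.0292, 0.2163]
ee_rot: [0.622, 0.738, 0.229, 0.124]
ft_force: [-1.2, 1.2, 1.7]
grip_width: 0.551
grasp_force: 65.1
```

```bash
python3 - <<'E'
from h import *
from workcell import *
lidstate(get_obs())
E
```

```text
t 13.33 lid jar x 0.1 y -0.5 h 129.5  th -11.9 tiltx -0.15 tilty 0.10  F(jar) [0.3 1.6 1.8] grip 0.551 65 Tz -0.11 [-0.72 -0.24  0.76  2.14 -0.09  0.69  0.29]
```

apply_moves:
  rows:
    - {"x":0,"y":0,"z":0.8,"ax":0,"ay":0,"az":-3,"gripper":1}
    - {"x":0,"y":0,"z":0,"ax":0,"ay":0,"az":-3,"gripper":1}
    - {"x":0,"y":0,"z":0.3,"ax":0,"ay":0,"az":-3,"gripper":1}
    - {"x":0,"y":0,"z":0.3,"ax":0,"ay":0,"az":-2,"gripper":1}
    - {"x":0,"y":0,"z":0,"ax":0,"ay":0,"az":0,"gripper":1}

```text
clock: 13.75
position: [0.5425, -0.0288, 0.2143]
ee_rot: [0.549, 0.795, 0.215, 0.144]
ft_force: [1.1, 0.1, -2.6]
grip_width: 0.551
grasp_force: 64.8
```

```bash
python3 - <<'E'
from h import *
from workcell import *
lidstate(get_obs())
E
```

```text
t 13.75 lid jar x -0.9 y -0.2 h 127.6  th -1.0 tiltx -0.06 tilty 0.09  F(jar) [-0.4 -0.4 -2.8] grip 0.551 65 Tz -0.08 [-0.76 -0.24  0.79  2.14 -0.06  0.69  0.46]
```

Below the collar contact height with no load, so the pins are over the notches. Lowering further.

apply_moves:
  rows:
    - {"x":0,"y":0.4,"z":2,"ax":0,"ay":0,"az":0,"gripper":1}
    - {"x":0,"y":0,"z":2,"ax":0,"ay":0,"az":0,"gripper":1}
    - {"x":0,"y":0,"z":0,"ax":0,"ay":0,"az":0,"gripper":1}

```text
clock: 14.0
position: [0.5446, -0.028, 0.2109]
ee_rot: [0.55, 0.794, 0.215, 0.144]
ft_force: [-0.1, 0.2, -1.8]
grip_width: 0.555
grasp_force: 64.8
```

```bash
python3 - <<'E'
from h import *
from workcell import *
lidstate(get_obs())
E
```

```text
t 14.00 lid jar x -0.6 y -0.2 h 123.5  th -1.1 tiltx -0.04 tilty 0.09  F(jar) [-0.9  0.2 -1.6] grip 0.555 65 Tz 0.01 [-0.77 -0.23  0.8   2.14 -0.08  0.68  0.47]
```

apply_moves:
  rows:
    - {"x":0,"y":0,"z":2,"ax":0,"ay":0,"az":0,"gripper":1}
    - {"x":0,"y":0,"z":2,"ax":0,"ay":0,"az":0,"gripper":1}
    - {"x":0,"y":0,"z":1.5,"ax":0,"ay":0,"az":0,"gripper":1}
    - {"x":0,"y":0,"z":0,"ax":0,"ay":0,"az":0,"gripper":1}

```text
clock: 14.33
position: [0.5473, -0.0271, 0.2065]
ee_rot: [0.55, 0.794, 0.216, 0.144]
ft_force: [-1.6, -0.5, -0.8]
grip_width: 0.548
grasp_force: 64.9
```

```bash
python3 - <<'E'
from h import *
from workcell import *
lidstate(get_obs())
E
```

```text
t 14.33 lid jar x -0.4 y -0.4 h 118.3  th -1.1 tiltx -0.07 tilty 0.10  F(jar) [-1.9  0.1  0.2] grip 0.548 65 Tz -0.01 [-0.78 -0.22  0.82  2.15 -0.09  0.67  0.48]
```

apply_moves:
  rows:
    - {"x":0,"y":0,"z":0.7,"ax":0,"ay":0,"az":0,"gripper":1}
    - {"x":0,"y":0,"z":0,"ax":0,"ay":0,"az":0,"gripper":1}
    - {"x":0,"y":0,"z":0,"ax":0,"ay":0,"az":0,"gripper":1}
    - {"x":0,"y":0,"z":0,"ax":0,"ay":0,"az":0,"gripper":1}

```text
clock: 14.67
position: [0.5475, -0.027, 0.2062]
ee_rot: [0.55, 0.794, 0.216, 0.144]
ft_force: [-1.3, -1.1, -1.9]
grip_width: 0.551
grasp_force: 65.0
```

apply_moves:
  rows:
    - {"x":0,"y":0,"z":0,"ax":0,"ay":0,"az":4,"gripper":1}
    - {"x":0,"y":0,"z":0,"ax":0,"ay":0,"az":5,"gripper":1}
    - {"x":0,"y":0,"z":0,"ax":0,"ay":0,"az":5,"gripper":1}
    - {"x":0,"y":0,"z":0,"ax":0,"ay":0,"az":5,"gripper":1}
    - {"x":0,"y":0,"z":0,"ax":0,"ay":0,"az":3,"gripper":1}

```text
clock: 15.08
position: [0.5477, -0.0267, 0.2064]
ee_rot: [0.693, 0.673, 0.24, 0.1]
ft_force: [-1.2, 0.3, 0.6]
grip_width: 0.553
grasp_force: 64.9
```

```bash
python3 - <<'E'
from h import *
from workcell import *
lidstate(get_obs())
E
```

```text
t 15.08 lid jar x 0.2 y -0.3 h 117.9  th -23.3 tiltx -0.11 tilty 0.08  F(jar) [-0.6  0.7  1. ] grip 0.553 65 Tz 0.07 [-0.7  -0.2   0.75  2.14 -0.14  0.67  0.13]
```

apply_moves:
  rows:
    - {"x":0,"y":0,"z":0.4,"ax":0,"ay":0,"az":5,"gripper":1}
    - {"x":0,"y":0,"z":0.8,"ax":0,"ay":0,"az":5,"gripper":1}
    - {"x":0,"y":0,"z":0.8,"ax":0,"ay":0,"az":5,"gripper":1}
    - {"x":0,"y":0,"z":0.4,"ax":0,"ay":0,"az":3,"gripper":1}

```text
clock: 15.42
position: [0.5491, -0.0263, 0.2046]
ee_rot: [0.789, 0.556, 0.253, 0.061]
ft_force: [-1.4, 0.3, 1.7]
grip_width: 0.553
grasp_force: 65.3
```

```bash
python3 - <<'E'
from h import *
from workcell import *
lidstate(get_obs())
E
```

```text
t 15.42 lid jar x 0.8 y -0.4 h 115.6  th -41.3 tiltx -0.15 tilty 0.09  F(jar) [-0.2  0.8  2. ] grip 0.553 65 Tz 0.07 [-0.65 -0.18  0.71  2.14 -0.17  0.66 -0.15]
```

apply_moves:
  rows:
    - {"x":0,"y":0,"z":0.8,"ax":0,"ay":0,"az":5,"gripper":1}
    - {"x":0,"y":0,"z":0.8,"ax":0,"ay":0,"az":5,"gripper":1}
    - {"x":0,"y":0,"z":0.8,"ax":0,"ay":0,"az":5,"gripper":1}
    - {"x":0,"y":0,"z":0.5,"ax":0,"ay":0,"az":5,"gripper":1}
    - {"x":0,"y":0,"z":0,"ax":0,"ay":0,"az":0,"gripper":1}

```text
clock: 15.83
position: [0.5505, -0.0261, 0.2022]
ee_rot: [0.874, 0.411, 0.26, 0.017]
ft_force: [-2.9, -0.5, 3.4]
grip_width: 0.549
grasp_force: 65.6
```

```bash
python3 - <<'E'
from h import *
from workcell import *
lidstate(get_obs())
E
```

```text
t 15.83 lid jar x 0.9 y -1.0 h 112.9  th -61.3 tiltx -0.15 tilty 0.12  F(jar) [-0.8  0.6  4.4] grip 0.549 66 Tz -0.03 [-0.6  -0.16  0.66  2.14 -0.21  0.66 -0.48]
```

apply_moves:
  rows:
    - {"x":0,"y":0,"z":0.3,"ax":0,"ay":0,"az":4,"gripper":1}
    - {"x":0,"y":0,"z":0,"ax":0,"ay":0,"az":4,"gripper":1}
    - {"x":0,"y":0,"z":0,"ax":0,"ay":0,"az":3,"gripper":1}
    - {"x":0,"y":0,"z":0,"ax":0,"ay":0,"az":2,"gripper":1}
    - {"x":0,"y":0,"z":0,"ax":0,"ay":0,"az":0,"gripper":1}

```text
clock: 16.25
position: [0.5494, -0.0256, 0.2015]
ee_rot: [0.913, 0.314, 0.258, -0.012]
ft_force: [-18.9, -1.5, 14.4]
grip_width: 0.553
grasp_force: 68.1
```

```bash
python3 - <<'E'
from h import *
from workcell import *
lidstate(get_obs())
E
```

```text
t 16.25 lid jar x -0.2 y -0.1 h 112.7  th -73.8 tiltx 0.01 tilty 0.03  F(jar) [-8.5  5.6 21.5] grip 0.553 68 Tz 1.81 [-0.56 -0.15  0.63  2.14 -0.22  0.66 -0.68]
```

apply_moves:
  rows:
    - {"x":0,"y":0,"z":-0.8,"ax":0,"ay":0,"az":-0.8,"gripper":1}
    - {"x":0,"y":0,"z":0,"ax":0,"ay":0,"az":0,"gripper":0.3}
    - {"x":0,"y":0,"z":0,"ax":0,"ay":0,"az":0,"gripper":0}
    - {"x":0,"y":0,"z":0,"ax":0,"ay":0,"az":0,"gripper":0}
    - {"x":0,"y":0,"z":0,"ax":0,"ay":0,"az":0,"gripper":0}

```text
clock: 16.67
position: [0.55, -0.0262, 0.2022]
ee_rot: [0.912, 0.318, 0.26, -0.01]
ft_force: [-0.9, 1.2, 0.1]
grip_width: 1.0
grasp_force: 0.0
```

apply_moves:
  rows:
    - {"x":0,"y":0,"z":0,"ax":0,"ay":0,"az":0,"gripper":0}
    - {"x":0,"y":0,"z":-10,"ax":0,"ay":0,"az":0,"gripper":0}
    - {"x":0,"y":0,"z":-20,"ax":0,"ay":0,"az":0,"gripper":0}
    - {"x":0,"y":0,"z":-25,"ax":0,"ay":0,"az":0,"gripper":0}
    - {"x":0,"y":0,"z":-25,"ax":0,"ay":0,"az":0,"gripper":0}

```text
clock: 17.08
position: [0.5118, -0.0412, 0.2717]
ee_rot: [0.912, 0.318, 0.259, -0.01]
ft_force: [0.4, 0.2, 0.0]
grip_width: 0.998
grasp_force: 0.0
```

apply_moves:
  rows:
    - {"x":0,"y":0,"z":-15,"ax":0,"ay":0,"az":0,"gripper":0}
    - {"x":0,"y":0,"z":0,"ax":0,"ay":0,"az":0,"gripper":0}
    - {"x":0,"y":0,"z":0,"ax":0,"ay":0,"az":0,"gripper":0}

```text
clock: 17.33
position: [0.5057, -0.0437, 0.2849]
ee_rot: [0.912, 0.317, 0.26, -0.01]
ft_force: [-0.1, -0.8, -1.0]
grip_width: 0.999
grasp_force: 0.0
```

```bash
python3 - <<'E'
from h import *
from workcell import *
o=get_obs();lidstate(o);c=camera("wrist");s=camera("scene");d=camera("side");pickle.dump((c,s,d),open('fin.pkl','wb'));im=c["color"]
h=cv2.cvtColor(im,cv2.COLOR_RGB2HSV);m=cv2.inRange(h,(3,110,90),(16,255,255))
q=max(cv2.findContours(m,0,2)[0],key=cv2.contourArea);e=cv2.fitEllipse(q);print(e)
# expected plate-top centre at true h 108.5+28 (same plane as seal-top)
print(proj(c,[C+JZ*.0005]))
# crock/dipper: compare with earlier frame
old=pickle.load(open('s5.pkl','rb'))
for a,b,bx in((old[0],s,(180,310,330,420)),(old[1],d,(270,370,250,340))):
    x=np.abs(a["color"][bx[0]:bx[1],bx[2]:bx[3]].astype(int)-b["color"][bx[0]:bx[1],bx[2]:bx[3]]).max(2);print("changed px",(x>40).sum())
E
```

```text
t 17.33 lid jar x 0.7 y -1.0 h 208.5  th -73.3 tiltx -0.20 tilty 0.11  F(jar) [-0.9 -0.7 -0.7] grip 0.999 0 Tz -0.00 [-0.48 -0.36  0.52  2.1  -0.05  0.87 -0.82]
((278.43133544921875, 194.0301513671875), (157.12901306152344, 182.40208435058594), 16.35344696044922)
[[279.01696188 208.64357081]]
changed px 279
changed px 141
```

```bash
python3 - <<'E'
from h import *
c,s,d=pickle.load(open('fin.pkl','rb'));h=cv2.cvtColor(c["color"],cv2.COLOR_RGB2HSV);m=cv2.inRange(h,(3,110,90),(16,255,255))
for a in range(0,360,30):
    u=JX*np.cos(np.radians(a))+JY*np.sin(np.radians(a))
    px=proj(c,[C+u*r for r in np.arange(.036,.07,.0005)]).round().astype(int);v=[m[p[1],p[0]]>0 for p in px]
    print(a,36+.5*next((i for i,t in enumerate(v) if not t),99),end='; ')
old=pickle.load(open('s5.pkl','rb'))
for a,b,(y,Y,x,X) in((old[0],s,(180,310,330,420)),(old[1],d,(270,370,250,340))):
    k=np.abs(a["color"][y:Y,x:X].astype(int)-b["color"][y:Y,x:X]).max(2)>40;r,q=np.nonzero(k);print("\nrows",np.percentile(r,[0,25,50,75,100])+y,"cols",np.percentile(q,[0,25,50,75,100])+x)
E
```

```text
0 48.5; 30 48.0; 60 47.0; 90 52.5; 120 49.5; 150 58.5; 180 51.0; 210 58.5; 240 50.5; 270 49.5; 300 50.5; 330 47.5; 
rows [180. 187. 229. 244. 267.] cols [374. 379. 382. 385. 408.]

rows [278. 285. 296. 306. 324.] cols [307. 314. 317. 321. 326.]
```

```bash
python3 - <<'E'
from h import *
c,s,d=pickle.load(open('fin.pkl','rb'));old=pickle.load(open('s5.pkl','rb'))
for n,im,(y,Y,x,X) in(("S old",old[0],(215,270,360,410)),("S",s,(215,270,360,410)),("D old",old[1],(265,335,290,340)),("D",d,(265,335,290,340))):
    h=cv2.cvtColor(im["color"],cv2.COLOR_RGB2HSV);m=cv2.inRange(h,(8,95,90),(22,255,255))[y:Y,x:X];r,q=np.nonzero(m)
    t=r<r.min()+4;b=r>r.max()-4;print(n,m.sum()//255,"top",q[t].mean()+x,r.min()+y,"bottom",q[b].mean()+x,r.max()+y)
E
```

```text
S old 200 top 384.5 227 bottom 378.9375 267
S 209 top 387.17391304347825 227 bottom 379.8421052631579 267
D old 403 top 304.77685950413223 265 bottom 302.52941176470586 326
D 399 top 304.77685950413223 265 bottom 303.6875 326
```

The dipper has settled in the crock and the lid is tight, centred and released. Handing in.

```bash
python3 -c "
from workcell import *
print(hand_in())"
```

```text
the job is handed in; nothing more can be done
None
```

The dipper is standing head down in the crock, the lid is screwed clockwise to its stop (about 73° past the notch) and released, and the job was handed in at about 17 s; the hand-in call gave no verdict.

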